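# Un-nest two stack-nest tubs, load the lower one and stack them on their ledges

### The job

Lift the upper of the two nested tubs out and stand it aside on the worktop, put both potatoes into the lower tub, then set the upper tub back on top, turned half a turn from the way it was nested, so that it rests level on the lower tub's inner ledges and the potatoes have room beneath it. Set it down gently, leave the lower tub on the worktop, and do not knock the salt shaker, the herb jar or the bowl.

Things in the scene. Friction and masses are not known exactly. Their poses are not given: they have to be found in the camera images.
- lower_tub: Lower tub: grey plastic, open on top, 162 (x, over the end grips) x 128 x 72 mm, 0.24 kg, loose on the worktop. Origin: centre of underside; x runs along it to the wide-grip end, z up. Walls 2 mm, floor 3 mm. From 34 mm up a wider rim band with upright inner faces at x +-72, y +-62 mm; below it the floor is clear for x +-66 mm and, between the columns, y +-43 mm.
- lower_tub_seat (a point): Centre of the lower tub at ledge height, 58 mm above its underside; axes as the tub's. Each long wall has two columns inside, at x = +42 and -18 mm, topped by flat ledges 20 mm long (x), reaching in from y = +-62 to +-50 mm, 14 mm below the rim. The upper tub's floor drops into the rim band with 3.5 mm to spare on every side.
- upper_tub: Upper tub, same shape and frame as the lower, 0.14 to 0.24 kg. It starts nested, same way round, underside 38 mm above the lower's, 2 mm play: lift it straight up 50 mm to free it. Channels outside, behind its columns, let it sink in then. Turned half a turn (its x opposite the lower's) and centred, its flat underside (137 x 117 mm) rests on the four ledges, 58 mm above the lower's.
- upper_tub_wide_grip (a point): Centre of the upper tub's wide end grip: an upright plate 78 mm wide (y), 9 mm thick (x), 27 mm tall, top level with the rim; at x +76.5, z +58.5 mm in the tub's frame; axes as the tub's. Pinch it from above along x, one finger inside the tub. While nested, the lower tub's rim is 11 mm below this plate.
- upper_tub_narrow_grip (a point): Centre of the upper tub's narrow end grip: the same but 40 mm wide, at x -76.5, z +58.5 mm in the tub's frame.
- potato_1_mid (a point): Middle of a small brown potato, 45 (x) x 49 (y) x 34 mm (z), 0.045 kg, lying on the worktop left of the tubs; this point is 17 mm above its underside. The worktop left of both potatoes is free to stand the upper tub on: x 0.31 to 0.46 m, y 0.37 to 0.54 m, in front of the wall cabinet (its front x 0.54 m, underside 0.44 m up).
- potato_2_mid (a point): Middle of a small brown potato, 45 (x) x 49 (y) x 34 mm (z), 0.045 kg, lying on the worktop left of the tubs; this point is 17 mm above its underside. The worktop left of both potatoes is free to stand the upper tub on: x 0.31 to 0.46 m, y 0.37 to 0.54 m, in front of the wall cabinet (its front x 0.54 m, underside 0.44 m up).
- salt: Salt shaker, 44 mm across, 90 mm tall, loose behind the tubs; origin at its underside. Leave it alone.
- herb_jar: Small herb jar with a black lid, 40 mm across, 105 mm tall, loose at the back; origin at its underside. Leave it alone.
- bowl: Thin pale bowl, 125 mm across, 44 mm tall, loose at the back left; origin at its underside. Leave it alone.

How it is judged (in metres and radians):
On the way, in this order (a step that is already met when the one before it is completed fails the run):
1. the upper tub stands upright on the worktop, clear of the lower tub (horizontal distance between upper_tub and lower_tub above 0.12 m and height (world z) of upper_tub below 0.035 m and angle between upper_tub's own z axis and vertical below 0.08 rad), for 0.2 s.
2. both potatoes lie in the lower tub (x of potato_1_mid in the frame of lower_tub between -0.06 and 0.07 m and y of potato_1_mid in the frame of lower_tub between -0.06 and 0.06 m and z of potato_1_mid in the frame of lower_tub between 0 and 0.048 m and x of potato_2_mid in the frame of lower_tub between -0.06 and 0.07 m and y of potato_2_mid in the frame of lower_tub between -0.06 and 0.06 m and z of potato_2_mid in the frame of lower_tub between 0 and 0.048 m and horizontal distance between upper_tub and lower_tub above 0.12 m), for 0.2 s.
At the end, for the whole second after the job is handed in: Both potatoes lie in the lower tub, which stands on the worktop; the upper tub, turned half a turn, rests level (within 0.04 rad) and still on all four ledges, its underside 54 to 62 mm above the lower tub's, centred within 8 mm (x of potato_1_mid in the frame of lower_tub between -0.06 and 0.07 m and y of potato_1_mid in the frame of lower_tub between -0.06 and 0.06 m and z of potato_1_mid in the frame of lower_tub between 0 and 0.048 m and x of potato_2_mid in the frame of lower_tub between -0.06 and 0.07 m and y of potato_2_mid in the frame of lower_tub between -0.06 and 0.06 m and z of potato_2_mid in the frame of lower_tub between 0 and 0.048 m and z of upper_tub in the frame of lower_tub between 0.054 and 0.062 m and x of upper_tub in the frame of lower_tub between -0.008 and 0.008 m and y of upper_tub in the frame of lower_tub between -0.008 and 0.008 m and x of upper_tub_wide_grip in the frame of lower_tub below -0.06 m and angle between upper_tub's own z axis and vertical below 0.04 rad and angle between lower_tub's own z axis and vertical below 0.03 rad and height (world z) of lower_tub below 0.008 m and linear speed of each of upper_tub, lower_tub below 0.02 m/s); the robot touches nothing.
It fails at once if the upper tub dropped onto the lower one (turned round over it, moving faster than 0.45 m/s within 22 mm of the ledges) (horizontal distance between upper_tub and lower_tub below 0.03 m and z of upper_tub in the frame of lower_tub between 0.056 and 0.08 m and x of upper_tub_wide_grip in the frame of lower_tub below 0 m and linear speed of upper_tub above 0.45 m/s).
It fails at once if salt shaker knocked over or moved more than 30 mm (distance of salt from where it was at the start of the episode above 0.03 m or angle between salt's own z axis and vertical above 0.5 rad).
It fails at once if herb jar knocked over or moved more than 30 mm (distance of herb_jar from where it was at the start of the episode above 0.03 m or angle between herb_jar's own z axis and vertical above 0.5 rad).
It fails at once if bowl knocked over or moved more than 30 mm (distance of bowl from where it was at the start of the episode above 0.03 m or angle between bowl's own z axis and vertical above 0.5 rad).
It also fails if it takes over 72 s, if anything falls off the work surface, if the arm or the gripper's body presses on something with over 40 N, if the wrist force passes 120 N, or if a joint passes its speed limit or range.

### The arm

A 7-joint arm with a two-finger parallel gripper is mounted at the origin on a cart in front of the work surface, level with it; the furniture and walls round the work are solid. World frame = base frame: x ahead of the robot, y to its left, z up, the work surface at z = 0. Lengths are in mm, angles in rad, forces in N, time in s.
With the tool pointing down it reaches from about 400 to 875 mm from the base axis. Payload 4.4 kg.
Tool frame: the origin (TCP) lies at the very end of the fingers, on their centre line; the grasp point (between the pads) lies 19 mm behind it; z points along the fingers, x is the direction in which the jaws open and shut, and the axes are right-handed (so a half turn about z gives the same grasp; the last joint's range is limited). The gripper opens to 85 mm and grips with 20 to 120 N. Pads are 22 mm wide; open, the fingers measure 114 mm over their backs; the gripper's body (76 mm by 85 mm) begins 54 mm behind the grasp point. The pads swing forward as they close: fully open they stand 13 mm farther back than shut.
Start: joints at [-1.254, 0.628, 0.038, 1.517, -0.027, 0.996, -0.02], TCP at [242.765, 602.978, 231.313] pointing down, gripper open.
Joint ranges: [-3.06, 3.06], [-0.37, 2.12], [-1.25, 1.32], [0.18, 2.47], [-1.1, 4.24], [0.23, 1.98], [-2.94, 2.94]. Speed limits (rad/s): [2.57, 2.57, 3.14, 3.14, 3.14, 3.14, 3.14].

### API

Orientations are given as [roll, pitch, yaw] about the fixed x, y, z axes, in that order (R = Rz(yaw) Ry(pitch) Rx(roll)).
In Python, from cell import * gives the robot as it stands. The module is installed in compiled form; this text tells all that it offers.
- The arm moves only by the tool play_rows, never from a script. Its argument "targets" is a list of rows, each an object with "slide": the shift along the tool's x, y, z in mm, a list of three; "turn": the turn, a rotation vector about the tool's x, y, z in degrees, a list of three; "hand": the finger opening in mm, from 0 to 85.4. A call has 1 to 5 rows; each row shifts and turns the commanded pose from where the row before left it, along the tool's axes as they then stand; what a row does not reach is not made up. A row lasts 1/8 s, in which the tool goes at most 62.5 mm and 10.7 degrees, less where a joint would pass 70% of its speed; a pose out of reach is approached as far as the arm can. A call is refused whole if a number of a shift passes 62.5 or a number of a turn 10.7, either way. A call with a gripper value outside its range is refused whole. The fingers move at their own pace and stop on an object; the grip force is fixed at half the most. Time passes only in rows, so rows that do not move let the fingers close. It gives the time, the measured TCP pose, the force and the opening at its end, in the units of the state.
- read_state(): the state, without advancing time (a new reading comes with each control period).
- get_image(name): name is "side" or "top" or "wrist"; returns (picture, depth): 400x640x3 uint8, blue, green, red; 400x640 float32, mm along the optical axis (not along the pixel's ray), 0 where there is no reading.
- calibration(name): a dict with "K" (3x3 intrinsics, pixels), "R" (3x3) and "t" (3): a world point X has camera coordinates R X + t. Camera axes: x right, y down, z forward; pixel columns grow to the right and rows downward; lengths in mm; the calibration is good to about 2 mm. The wrist camera is an equidistant fisheye: a pixel r from the principal point sees the ray r / f radians off the axis. A picture is of the moment at which its call begins: read the wrist's pose just before it. calibration takes no time and is no camera call; for the wrist camera it gives the pose at the moment of the call.
- finish_job(): hands the job in, once; it reports no verdict.
The state is a dict: "clock": time; "qpos": joint angles; "qd": joint speeds; "tau": joint torques, N m; "eef_pos": TCP position; "tool_rot": TCP orientation; "force": force on the tool from outside, world axes, zero at the start; "torque": the same for the moment, N m; "width": finger opening in mm.
Only numpy, scipy, OpenCV 4.12 (cv2) and the standard library are available. Lean on these libraries where they do the work, as an engineer would, in place of code of your own. Each camera call takes 0.05 s, during which the arm holds its last target.

## Working session

There is one attempt and no reset: what is moved stays moved. The work goes in short steps, Python scripts to look and compute and a tool call to move; the robot and the scene stay as the last step left them, time stands still between calls to the robot, and variables do not carry over. Pictures are saved under pics/ and viewed, and the job is handed in when it is done.

Besides the shell and the picture viewer there is one more tool, called after "Call:" as name(argument=value, ...), one argument or row to a line, values as JSON. play_rows: Moves the arm, as the interface text tells. Its arguments: {"type":"object","properties":{"targets":{"type":"array"}},"required":["targets"]}

```bash
mkdir -p pics; python3 - <<'E'
from cell import *
import cv2,numpy as np
s=read_state();print(s)
for n in ["top","side","wrist"]:
    im,d=get_image(n);cv2.imwrite(f"pics/{n}0.png",im);np.save(f"{n}0.npy",d)
    c=calibration(n);print(n,c)
E
```

```text
{'clock': 0.0, 'qpos': array([-1.2537747 ,  0.6293551 ,  0.03840749,  1.51839446, -0.02701814,
        0.99628089, -0.01998528]), 'qd': array([-4.16387815e-04, -3.71715188e-04, -4.91626554e-04, -1.43860967e-04,
        3.07613612e-05,  3.64420002e-04, -1.07750337e-03]), 'tau': array([-8.93795077e-04, -5.63411701e+01,  1.22587178e+00, -1.93439555e+01,
        1.10212711e-02,  1.03773750e-02,  9.01685723e-06]), 'eef_pos': array([242.51325395, 602.37987812, 230.37417256]), 'tool_rot': array([-3.14158349e+00,  1.92122613e-03,  1.18800682e+00]), 'force': array([ 0.00419573, -0.90412426,  0.36164067]), 'torque': array([ 0.0255621 ,  0.01591371, -0.02053004]), 'width': 85.0996200121012}
top {'K': array([[464.15768413,   0.        , 320.08168523],
       [  0.        , 464.15768413, 194.56857518],
       [  0.        ,   0.        ,   1.        ]]), 'R': array([[-0.01093883, -0.99981206,  0.0160056 ],
       [-0.99793487,  0.00990229, -0.06346602],
       [ 0.0632956 , -0.01666679, -0.99785564]]), 't': array([ 271.7638813 ,  478.7248841 , 1001.17624164])}
side {'K': array([[393.82645055,   0.        , 323.84778431],
       [  0.        , 393.82645055, 199.52532207],
       [  0.        ,   0.        ,   1.        ]]), 'R': array([[ 0.81410228, -0.58025603,  0.02324691],
       [-0.29836836, -0.45228489, -0.8404848 ],
       [ 0.4982106 ,  0.67730445, -0.5413362 ]]), 't': array([-259.05387336,  353.25681818,  438.3601433 ])}
wrist {'K': array([[309.70691629,   0.        , 314.78301255],
       [  0.        , 309.70691629, 201.46140232],
       [  0.        ,   0.        ,   1.        ]]), 'R': array([[ 0.37362322,  0.92757881, -0.0017996 ],
       [ 0.89571254, -0.36028215,  0.26056825],
       [ 0.24104922, -0.09896627, -0.96545375]]), 't': array([-650.09532773,  -33.14835983,  378.66102279])}
```

View pics/top0.png

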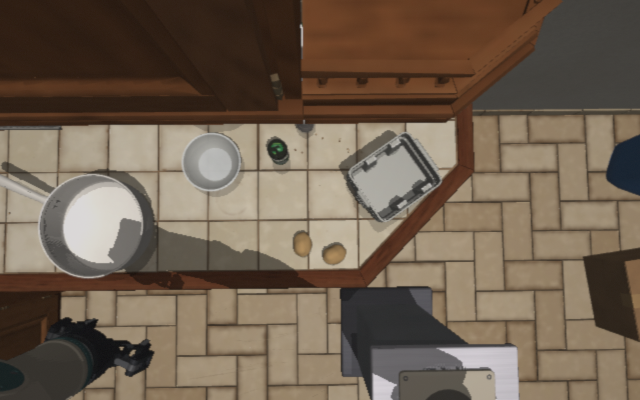

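View pics/side0.png

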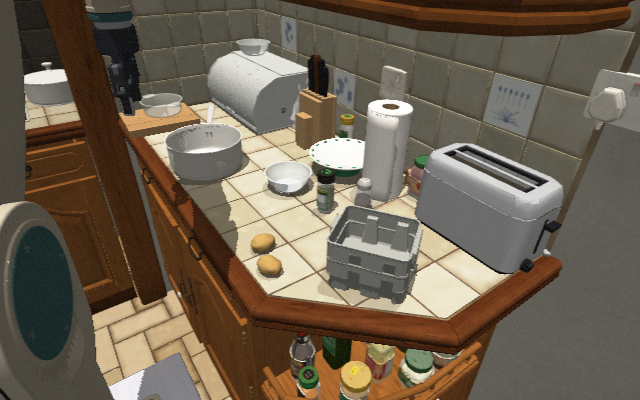

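View pics/wrist0.png

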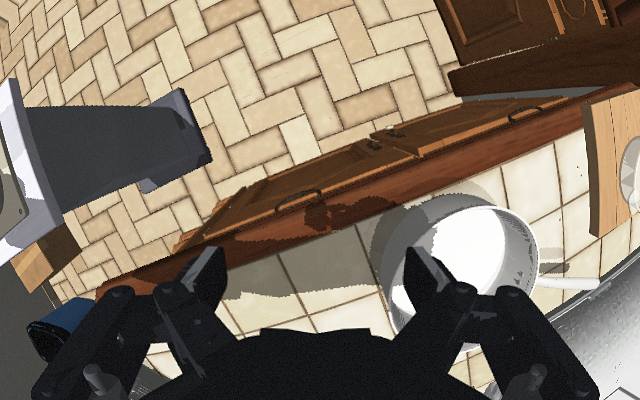

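```bash
cat > h.py <<'E'
import numpy as np,cv2
def cloud(d,c):
    K=c['K'];v,u=np.mgrid[0:400,0:640]
    P=np.stack([(u-K[0,2])/K[0,0]*d,(v-K[1,2])/K[1,1]*d,d],-1)
    W=(P-c['t'])@c['R']
    W[d<=0]=np.nan
    return W
E
python3 - <<'E'
from cell import *
from h import *
d=np.load('top0.npy');c=calibration('top');W=cloud(d,c)
im=cv2.imread('pics/top0.png')
cv2.imwrite('pics/crop0.png',cv2.resize(im[120:280,240:480],(800,533),interpolation=cv2.INTER_CUBIC))
for (u,v) in [(302,243),(334,253),(395,178),(270,200),(330,200),(280,150),(212,160),(305,127),(445,145)]:
    print(u,v,W[v,u].round(1))
# connected comps
z=W[...,2]
m=((z>12)&(z<130)&(W[...,0]>250)&(W[...,0]<640)&(W[...,1]<420)&(W[...,1]>-200)).astype(np.uint8)
n,l,st,ce=cv2.connectedComponentsWithStats(m)
for i in range(1,n):
    if st[i,4]>30:
        p=W[l==i]; print(st[i],p.min(0).round(),p.max(0).round(),np.median(p,0).round(1))
E
```

```text
302 243 [377.5 306.7  33.2]
334 253 [355.7 239.   36.6]
395 178 [513.4 107.3  43.5]
270 200 [471.2 376.9   3.8]
330 200 [470.1 244.8   0.8]
280 150 [565.7 347.3 104.8]
212 160 [560.9 504.4   3.7]
305 127 [622.7 297.8  53. ]
445 145 [590.3 -13.6   2.4]
[296 120  19  13 135] [618. 279.  14.] [633. 317.  89.] [623.4 297.8  45.2]
[ 347  131   95   91 5184] [422.  26.  19.] [601. 211. 115.] [514.9 111.8  43.9]
[268 139  22  26 431] [548. 333.  13.] [589. 372. 110.] [563.8 351.2 104.2]
[294 232  19  25 364] [349. 285.  15.] [401. 324.  40.] [375.2 306.6  28.5]
[323 244  24  20 369] [334. 212.  14.] [374. 262.  38.] [353.4 238.5  28.6]
```

View pics/crop0.png

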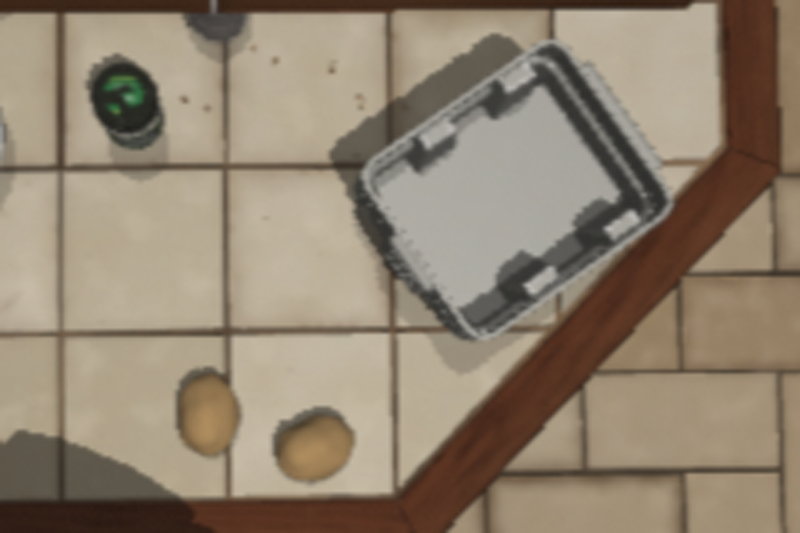

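```bash
python3 - <<'E'
from cell import *
from h import *
for n in ['top','side']:
    d=np.load(n+'0.npy');c=calibration(n);W=cloud(d,c)
    z=W[...,2]
    box=(W[...,0]>410)&(W[...,0]<615)&(W[...,1]<215)&(W[...,1]>20)
    m=(z>102)&(z<118)&box
    p=W[m]; print(n,len(p),np.median(p[:,2]))
    print(cv2.minAreaRect(p[:,:2].astype(np.float32)))
    np.save(n+'rim.npy',p)
    h=np.histogram(W[box][:,2],bins=np.arange(-5,125,5));print(h[0])
    # bird view map
    B=np.zeros((420,420,3),np.uint8)
    for q in W[box&(z>30)]:
        r=int((620-q[0])*2);cc=int((220-q[1])*2)
        if 0<=r<420 and 0<=cc<420: cv2.circle(B,(cc,r),1,(0,255,0) if q[2]>102 else ((0,0,255) if q[2]>66 else (255,80,80)),-1)
    cv2.imwrite(f'pics/bev_{n}.png',B)
d=np.load('top0.npy');W=cloud(d,calibration('top'))
for v in range(255,285,4): print(v,W[v,300].round(),W[v,230].round())
E
python3 -c "
import cv2,numpy as np
cv2.imwrite('pics/bev.png',np.hstack([cv2.imread(f'pics/bev_{n}.png') for n in ['top','side']])[:,:800])"
```

```text
top 692 110.10725335994294
((510.6639404296875, 118.8555908203125), (129.61474609375, 163.28964233398438), 34.32878494262695)
[1591 1409    6    0    1    1    3    3  570 2227  147  103  102  103
  104  287  206   97   95  163  250   62  300  358    2]
side 960 108.25171730759038
((512.6610717773438, 118.31278991699219), (132.7059326171875, 161.45668029785156), 34.4984130859375)
[2933  445  126  121  133  127  123   66  347  729  289  297  360  400
  382  533  362  337  347  369  442  406  650   79    0]
255 [352. 311.  24.] [352. 465.  -0.]
259 [341. 312.   1.] [343. 465.  -1.]
263 [332. 312.  -1.] [334. 466.  -3.]
267 [324. 312.   2.] [326. 465.  -0.]
271 [315. 312.   1.] [317. 465.  -0.]
275 [307. 312.   2.] [309. 465.   2.]
279 [298. 312.   2.] [300. 465.   2.]
283 [289. 313.  -0.] [291. 465.   2.]
```

View pics/bev.png

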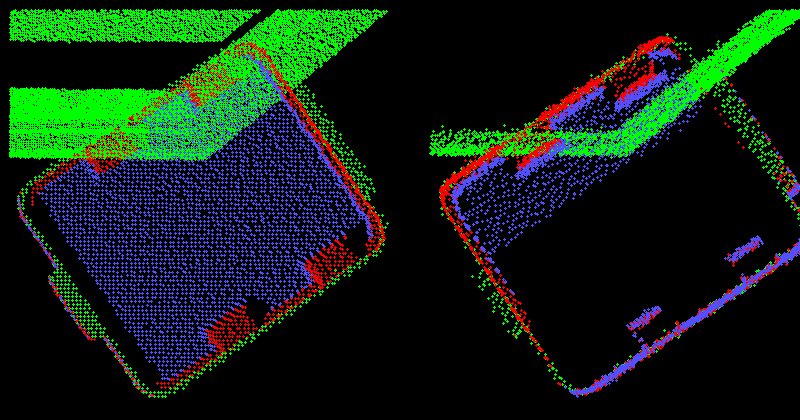

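```bash
cat >> h.py <<'E'
from scipy.spatial.transform import Rotation as Rn
def go(x,y,z,yawdeg,s=None):
    from cell import read_state
    s=s or read_state()
    R=Rn.from_euler('xyz',s['tool_rot']).as_matrix()
    Rt=(Rn.from_euler('z',yawdeg,degrees=True)*Rn.from_euler('x',np.pi)).as_matrix()
    d=np.array([x,y,z])-s['eef_pos']
    print('t',round(s['clock'],2),'pos',s['eef_pos'].round(1),'rpy',np.degrees(s['tool_rot']).round(1),'F',s['force'].round(1),'w',round(s['width'],1),'q7',s['qpos'][6].round(2))
    print('slide(cur frame)',(R.T@d).round(1),' slide(after turn)',(Rt.T@d).round(1),'turn',np.degrees(Rn.from_matrix(R.T@Rt).as_rotvec()).round(1))
E
python3 -c "
from h import *;go(468.3,181.7,200,124.4)"
```

```text
t 0.15 pos [242.6 602.5 230.6] rpy [1.80e+02 1.00e-01 6.81e+01] F [1.1 0.5 0.1] w 85.7 q7 -0.02
slide(cur frame) [-306.   366.6   31.1]  slide(after turn) [-474.7  -51.5   30.6] turn [ -0.    0.1 -56.3]
```

Call:
play_rows(
  targets=[
    {"slide":[-15,18,0],"turn":[0,0,0],"hand":85},
    {"slide":[-30,36,0],"turn":[0,0,0],"hand":85},
    {"slide":[-30,36,0],"turn":[0,0,0],"hand":85},
    {"slide":[-30,36,0],"turn":[0,0,0],"hand":70},
    {"slide":[-30,36,0],"turn":[0,0,0],"hand":60},
  ],
)

```text
clock: 0.78
eef_pos: [343.2, 415.7, 231.1]
tool_rot: [3.142, 0.0, 1.188]
force: [0.6, 1.0, 0.1]
width: 59.9
```

Call:
play_rows(
  targets=[
    {"slide":[-30,36,0],"turn":[0,0,0],"hand":60},
    {"slide":[-30,36,0],"turn":[0,0,0],"hand":60},
    {"slide":[-30,36,0],"turn":[0,0,0],"hand":60},
    {"slide":[-30,36,0],"turn":[0,0,0],"hand":60},
    {"slide":[-20,24,0],"turn":[0,0,0],"hand":60},
  ],
)

```text
clock: 1.4
eef_pos: [447.0, 222.1, 231.2]
tool_rot: [3.141, 0.001, 1.185]
force: [0.5, 0.5, 0.1]
width: 60.0
```

Call:
play_rows(
  targets=[
    {"slide":[0,0,0],"turn":[0,0,-9],"hand":60},
    {"slide":[0,0,0],"turn":[0,0,-10],"hand":60},
    {"slide":[0,0,0],"turn":[0,0,-10],"hand":60},
    {"slide":[0,0,0],"turn":[0,0,-10],"hand":60},
    {"slide":[0,0,0],"turn":[0,0,-10],"hand":60},
  ],
)

```text
clock: 2.02
eef_pos: [446.0, 224.5, 231.1]
tool_rot: [-3.141, 0.0, 2.049]
force: [0.2, 1.5, -0.6]
width: 59.8
```

```bash
python3 -c "
from h import *;go(468.3,181.7,150,124.4)"
```

```text
t 2.02 pos [446.  224.5 231.1] rpy [-180.     0.   117.4] F [ 0.2  1.5 -0.6] w 59.8 q7 1.42
slide(cur frame) [-48.2   0.2  81.1]  slide(after turn) [-47.9  -5.8  81.1] turn [-0. -0. -7.]
```

Call:
play_rows(
  targets=[
    {"slide":[0,0,0],"turn":[0,0,-7],"hand":60},
    {"slide":[-24,-3,20],"turn":[0,0,0],"hand":60},
    {"slide":[-24,-3,20],"turn":[0,0,0],"hand":60},
    {"slide":[0,0,25],"turn":[0,0,0],"hand":60},
    {"slide":[0,0,0],"turn":[0,0,0],"hand":60},
  ],
)

```text
clock: 2.65
eef_pos: [466.8, 180.7, 164.9]
tool_rot: [-3.137, -0.001, 2.165]
force: [-0.2, -0.8, 1.1]
width: 59.8
```

```bash
python3 - <<'E'
from cell import *
from h import *
go(468.3,181.7,79,124.4)
im,d=get_image('wrist');cv2.imwrite('pics/w1.png',im)
im,d=get_image('side');cv2.imwrite('pics/s1.png',im)
E
```

```text
t 2.65 pos [466.8 180.7 164.9] rpy [-1.798e+02 -1.000e-01  1.240e+02] F [-0.2 -0.8  1.1] w 59.8 q7 1.59
slide(cur frame) [-0.1  2.2 85.9]  slide(after turn) [-0.   1.8 85.9] turn [-0.2 -0.1 -0.4]
```

View pics/w1.png

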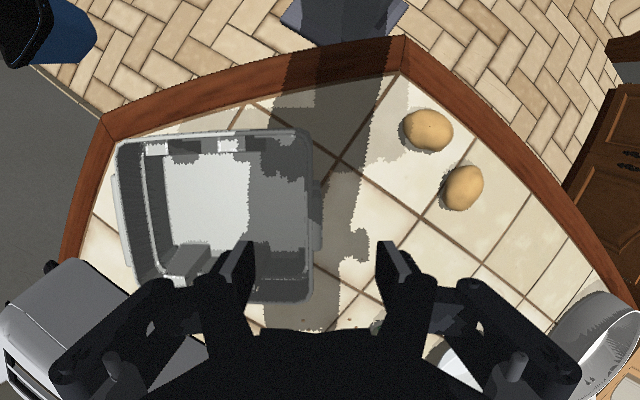

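View pics/s1.png

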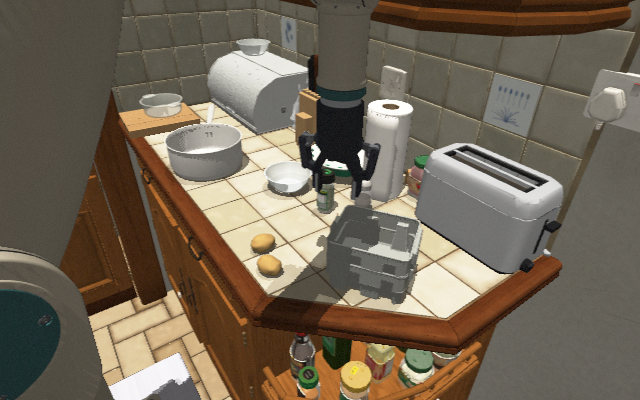

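Call:
play_rows(
  targets=[
    {"slide":[0,1,25],"turn":[0,0,0],"hand":50},
    {"slide":[0,1,25],"turn":[0,0,0],"hand":50},
    {"slide":[0,0,20],"turn":[0,0,0],"hand":50},
    {"slide":[0,0,14],"turn":[0,0,0],"hand":50},
    {"slide":[0,0,0],"turn":[0,0,0],"hand":50},
  ],
)

```text
clock: 3.38
eef_pos: [469.6, 182.9, 82.2]
tool_rot: [-3.141, -0.0, 2.166]
force: [-0.0, -0.5, 0.2]
width: 50.0
```

```bash
python3 - <<'E'
from cell import *
from h import *
go(468.3,181.7,79,124.4)
im,d=get_image('wrist');cv2.imwrite('pics/w2.png',im)
im,d=get_image('side');cv2.imwrite('pics/s2.png',cv2.resize(im[100:320,240:480],(720,660))[:600])
E
```

```text
t 3.38 pos [469.6 182.9  82.2] rpy [-180.    -0.   124.1] F [-0.  -0.5  0.2] w 50.0 q7 1.55
slide(cur frame) [-0.3 -1.7  3.2]  slide(after turn) [-0.2 -1.7  3.2] turn [-0.  -0.  -0.3]
```

View pics/w2.png

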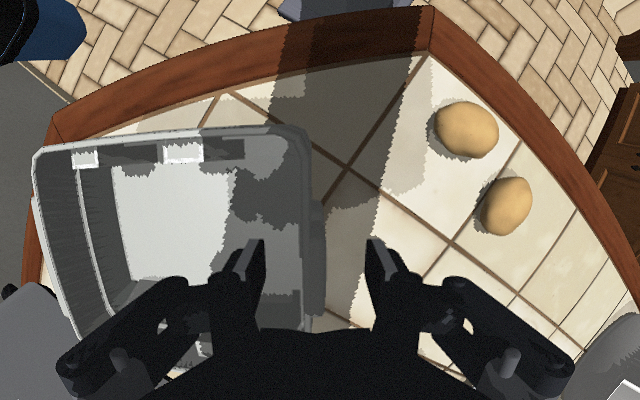

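View pics/s2.png

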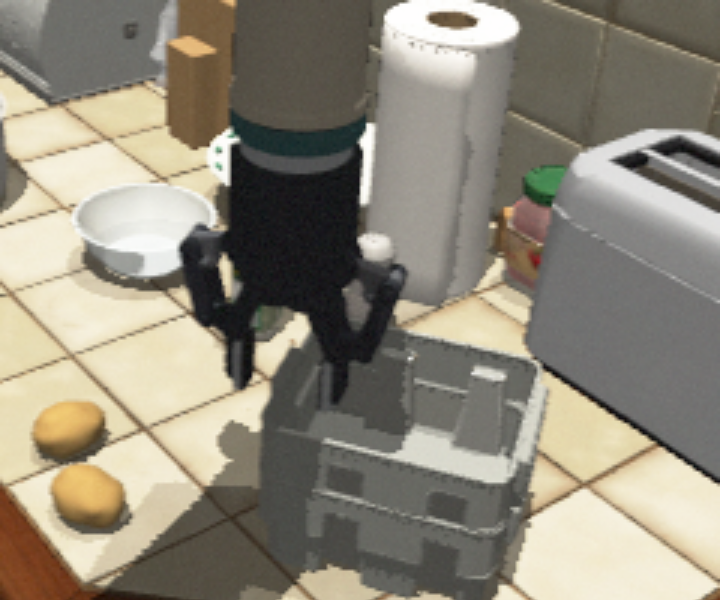

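Call:
play_rows(
  targets=[
    {"slide":[0,-1.5,3],"turn":[0,0,0],"hand":50},
    {"slide":[0,0,0],"turn":[0,0,0],"hand":25},
    {"slide":[0,0,0],"turn":[0,0,0],"hand":0},
    {"slide":[0,0,0],"turn":[0,0,0],"hand":0},
    {"slide":[0,0,0],"turn":[0,0,0],"hand":0},
  ],
)

```text
clock: 4.1
eef_pos: [468.7, 181.9, 79.6]
tool_rot: [3.141, 0.0, 2.165]
force: [-0.6, -0.6, 3.3]
width: 8.2
```

```bash
python3 - <<'E'
from cell import *
from h import *
go(468.3,181.7,79,124.4)
im,d=get_image('side');cv2.imwrite('pics/s3.png',cv2.resize(im[100:320,240:480],(720,660))[:600])
E
```

```text
t 4.1 pos [468.7 181.9  79.6] rpy [180.    0.  124.1] F [-0.6 -0.6  3.3] w 8.2 q7 1.55
slide(cur frame) [ 0.1 -0.4  0.6]  slide(after turn) [ 0.1 -0.4  0.6] turn [ 0.   0.  -0.3]
```

View pics/s3.png

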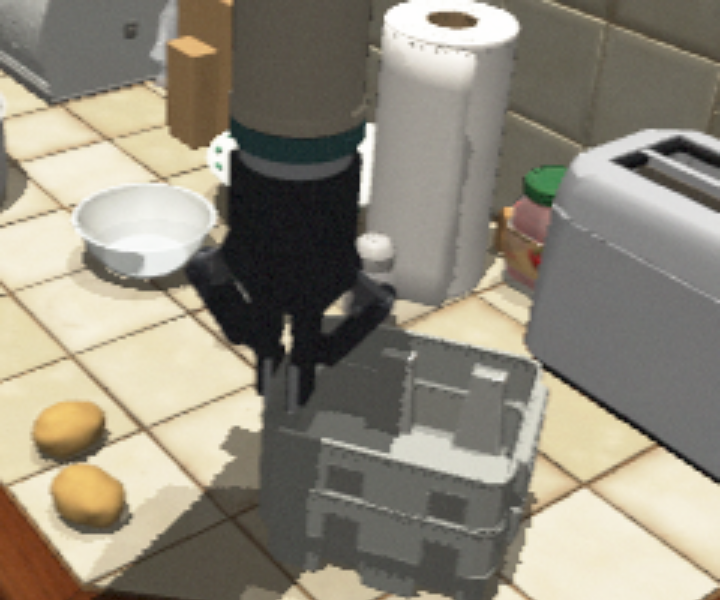

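Gripped (width 8.2 mm). Lift slowly and watch.

Call:
play_rows(
  targets=[
    {"slide":[0,0,-3],"turn":[0,0,0],"hand":0},
    {"slide":[0,0,-6],"turn":[0,0,0],"hand":0},
    {"slide":[0,0,-8],"turn":[0,0,0],"hand":0},
    {"slide":[0,0,-8],"turn":[0,0,0],"hand":0},
    {"slide":[0,0,0],"turn":[0,0,0],"hand":0},
  ],
)

```text
clock: 4.78
eef_pos: [469.1, 182.0, 105.1]
tool_rot: [3.14, 0.0, 2.165]
force: [0.2, 0.9, -2.0]
width: 8.1
```

```bash
python3 - <<'E'
from cell import *
from h import *
go(468.3,181.7,79,124.4)
im,d=get_image('side');cv2.imwrite('pics/s4.png',cv2.resize(im[100:320,240:480],(720,660))[:600])
E
```

```text
t 4.78 pos [469.1 182.  105.1] rpy [179.9   0.  124.1] F [ 0.2  0.9 -2. ] w 8.1 q7 1.56
slide(cur frame) [ 0.2 -0.8 26.1]  slide(after turn) [ 0.2 -0.8 26.1] turn [ 0.1  0.  -0.3]
```

View pics/s4.png

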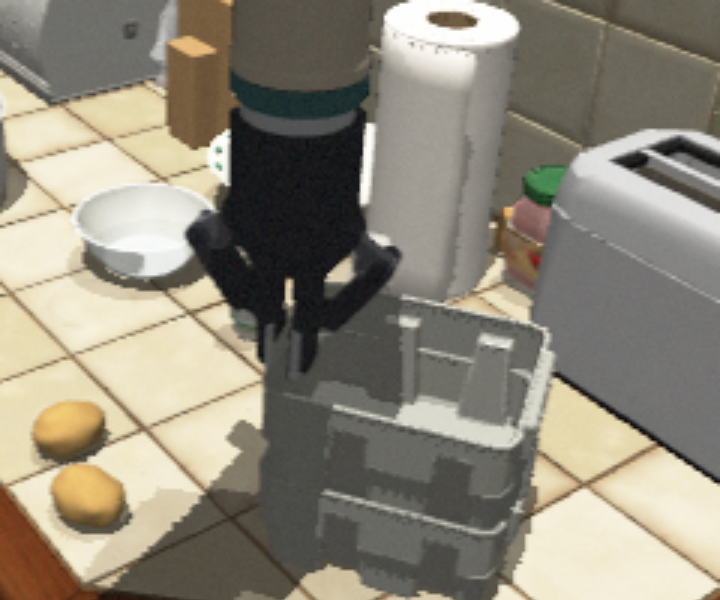

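Call:
play_rows(
  targets=[
    {"slide":[0,0,-12],"turn":[0,0,0],"hand":0},
    {"slide":[0,0,-20],"turn":[0,0,0],"hand":0},
    {"slide":[0,0,-30],"turn":[0,0,0],"hand":0},
    {"slide":[0,0,-30],"turn":[0,0,0],"hand":0},
    {"slide":[0,0,-16],"turn":[0,0,0],"hand":0},
  ],
)

```text
clock: 5.45
eef_pos: [469.0, 182.0, 214.4]
tool_rot: [3.139, 0.0, 2.165]
force: [1.0, -0.1, -2.7]
width: 8.1
```

```bash
python3 - <<'E'
from cell import *
from h import *
go(390,536.5,215,90)
im,d=get_image('side');cv2.imwrite('pics/s5.png',im)
E
```

```text
t 5.45 pos [469.  182.  214.4] rpy [179.9   0.  124.1] F [ 1.  -0.1 -2.7] w 8.1 q7 1.61
slide(cur frame) [337.9 133.2  -0.4]  slide(after turn) [354.5 -79.   -0.6] turn [ 0.1 -0.  34.1]
```

View pics/s5.png

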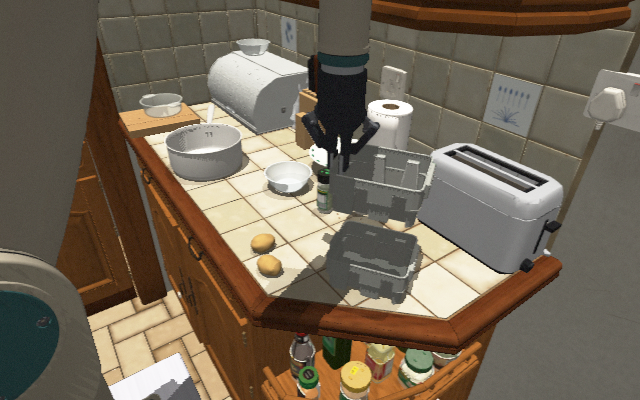

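Call:
play_rows(
  targets=[
    {"slide":[0,0,0],"turn":[0,0,4],"hand":0},
    {"slide":[0,0,0],"turn":[0,0,8],"hand":0},
    {"slide":[0,0,0],"turn":[0,0,9],"hand":0},
    {"slide":[0,0,0],"turn":[0,0,8],"hand":0},
    {"slide":[0,0,0],"turn":[0,0,5],"hand":0},
  ],
)

```text
clock: 6.12
eef_pos: [468.1, 181.8, 212.2]
tool_rot: [-3.141, 0.0, 1.569]
force: [0.4, 0.6, -1.6]
width: 8.5
```

Call:
play_rows(
  targets=[
    {"slide":[18,-4,0],"turn":[0,0,0],"hand":0},
    {"slide":[36,-8,0],"turn":[0,0,0],"hand":0},
    {"slide":[36,-8,0],"turn":[0,0,0],"hand":0},
    {"slide":[36,-8,0],"turn":[0,0,0],"hand":0},
    {"slide":[36,-8,0],"turn":[0,0,0],"hand":0},
  ],
)

```text
clock: 6.75
eef_pos: [431.0, 346.4, 212.2]
tool_rot: [-3.141, -0.001, 1.575]
force: [0.3, -0.5, -1.6]
width: 8.4
```

Call:
play_rows(
  targets=[
    {"slide":[36,-8,0],"turn":[0,0,0],"hand":0},
    {"slide":[36,-8,0],"turn":[0,0,0],"hand":0},
    {"slide":[36,-8,0],"turn":[0,0,0],"hand":0},
    {"slide":[36,-8,0],"turn":[0,0,0],"hand":0},
    {"slide":[30,-8,0],"turn":[0,0,0],"hand":0},
  ],
)

```text
clock: 7.38
eef_pos: [389.8, 520.6, 211.9]
tool_rot: [-3.14, -0.001, 1.576]
force: [-0.4, -0.1, -2.8]
width: 8.2
```

Call:
play_rows(
  targets=[
    {"slide":[12,-2,10],"turn":[0,0,0],"hand":0},
    {"slide":[6,-1,20],"turn":[0,0,0],"hand":0},
    {"slide":[0,0,25],"turn":[0,0,0],"hand":0},
    {"slide":[0,0,25],"turn":[0,0,0],"hand":0},
    {"slide":[0,0,20],"turn":[0,0,0],"hand":0},
  ],
)

```text
clock: 8.0
eef_pos: [389.3, 533.0, 109.5]
tool_rot: [-3.14, 0.004, 1.571]
force: [1.1, 0.2, -0.8]
width: 8.2
```

```bash
python3 - <<'E'
from cell import *
from h import *
go(390,536.5,42,90)
im,d=get_image('side');cv2.imwrite('pics/s6.png',im)
im,d=get_image('top');cv2.imwrite('pics/t6.png',im)
E
```

```text
t 8.0 pos [389.3 533.  109.5] rpy [-179.9    0.2   90. ] F [ 1.1  0.2 -0.8] w 8.2 q7 0.56
slide(cur frame) [ 3.8  0.8 67.5]  slide(after turn) [ 3.5  0.7 67.5] turn [-0.1  0.2 -0. ]
```

View pics/s6.png

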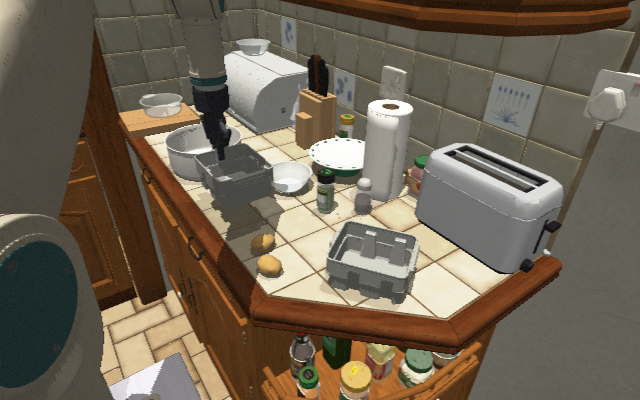

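View pics/t6.png

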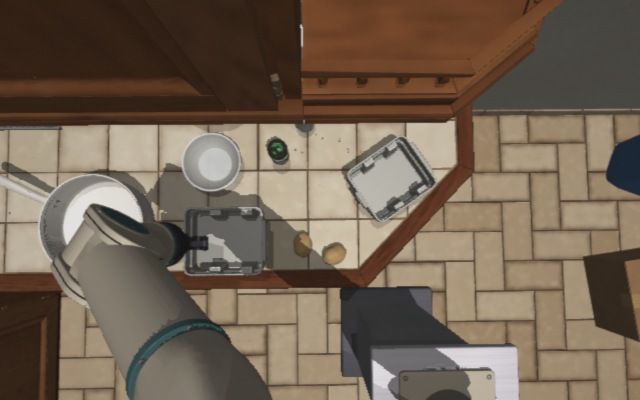

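Call:
play_rows(
  targets=[
    {"slide":[2,0,18],"turn":[0,0,0],"hand":0},
    {"slide":[1,0,18],"turn":[0,0,0],"hand":0},
    {"slide":[0,0,14],"turn":[0,0,0],"hand":0},
    {"slide":[0,0,8],"turn":[0,0,0],"hand":0},
    {"slide":[0,0,4],"turn":[0,0,0],"hand":0},
  ],
)

```text
clock: 8.72
eef_pos: [389.0, 538.6, 49.8]
tool_rot: [-3.141, 0.0, 1.572]
force: [0.2, 1.4, -2.3]
width: 8.1
```

```bash
python3 - <<'E'
from cell import *
from h import *
go(390,536.5,41.5,90)
E
```

```text
t 8.72 pos [389.  538.6  49.8] rpy [-180.     0.    90.1] F [ 0.2  1.4 -2.3] w 8.1 q7 0.55
slide(cur frame) [-2.1  1.   8.3]  slide(after turn) [-2.1  1.   8.3] turn [-0.   0.   0.1]
```

Call:
play_rows(
  targets=[
    {"slide":[0,0,4],"turn":[0,0,0],"hand":0},
    {"slide":[0,0,2],"turn":[0,0,0],"hand":0},
    {"slide":[0,0,1],"turn":[0,0,0],"hand":0},
    {"slide":[0,0,0],"turn":[0,0,0],"hand":0},
  ],
)

```text
clock: 9.22
eef_pos: [389.1, 538.8, 43.5]
tool_rot: [3.141, -0.0, 1.572]
force: [-0.2, 0.7, -2.3]
width: 8.5
```

Call:
play_rows(
  targets=[
    {"slide":[0,0,1],"turn":[0,0,0],"hand":0},
    {"slide":[0,0,1],"turn":[0,0,0],"hand":0},
    {"slide":[0,0,0.5],"turn":[0,0,0],"hand":0},
  ],
)

```text
clock: 9.6
eef_pos: [389.2, 538.9, 41.7]
tool_rot: [3.141, -0.0, 1.572]
force: [-0.8, -1.3, 6.9]
width: 8.2
```

Call:
play_rows(
  targets=[
    {"slide":[0,0,0],"turn":[0,0,0],"hand":20},
    {"slide":[0,0,0],"turn":[0,0,0],"hand":40},
    {"slide":[0,0,-15],"turn":[0,0,0],"hand":50},
    {"slide":[0,0,-30],"turn":[0,0,0],"hand":50},
    {"slide":[0,0,-40],"turn":[0,0,0],"hand":50},
  ],
)

```text
clock: 10.22
eef_pos: [388.9, 538.3, 126.8]
tool_rot: [-3.141, 0.001, 1.572]
force: [0.7, -0.4, -0.2]
width: 49.4
```

Call:
play_rows(
  targets=[
    {"slide":[-20,0,-30],"turn":[0,0,0],"hand":75},
    {"slide":[-40,0,0],"turn":[0,0,0],"hand":75},
    {"slide":[-50,0,0],"turn":[0,0,0],"hand":75},
    {"slide":[-50,0,0],"turn":[0,0,0],"hand":75},
    {"slide":[-40,0,0],"turn":[0,0,0],"hand":75},
  ],
)

```text
clock: 10.85
eef_pos: [389.6, 336.6, 156.9]
tool_rot: [3.14, -0.0, 1.571]
force: [-0.3, 0.0, 0.2]
width: 74.8
```

```bash
python3 - <<'E'
from cell import *
from h import *
go(375,306,150,90)
im,d=get_image('side');cv2.imwrite('pics/s7.png',im)
im,d=get_image('top');cv2.imwrite('pics/t7.png',im);np.save('top7.npy',d)
im,d=get_image('wrist');cv2.imwrite('pics/w7.png',im)
E
```

```text
t 10.85 pos [389.6 336.6 156.9] rpy [179.9  -0.   90. ] F [-0.3  0.   0.2] w 74.8 q7 0.76
slide(cur frame) [-30.6 -14.7   6.9]  slide(after turn) [-30.6 -14.6   6.9] turn [ 0.1 -0.   0. ]
```

View pics/s7.png

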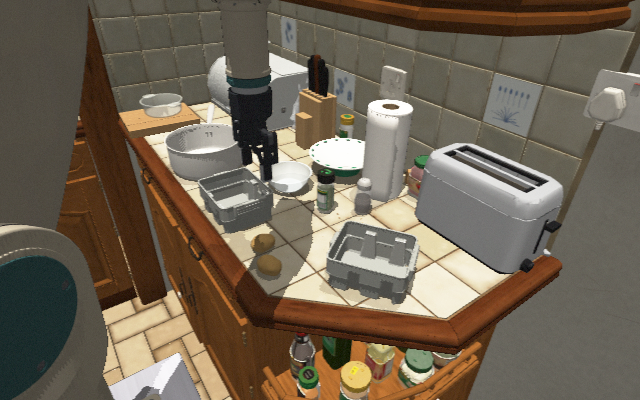

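View pics/t7.png

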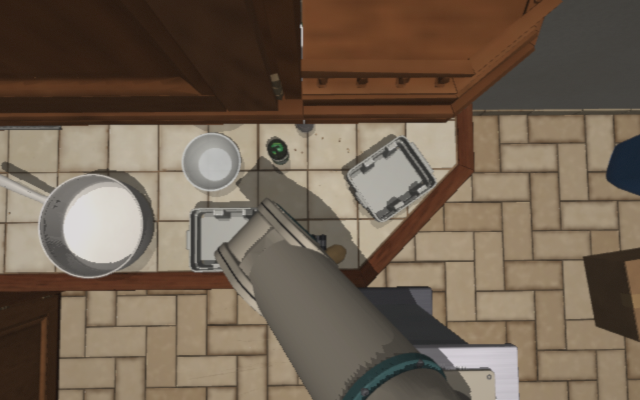

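View pics/w7.png

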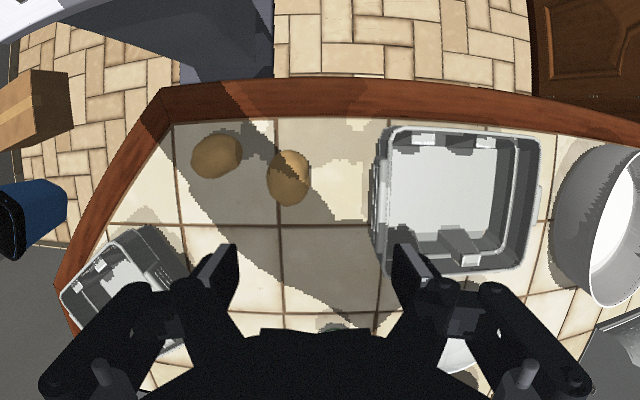

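```bash
python3 - <<'E'
from cell import *
from h import *
W=cloud(np.load('top0.npy'),calibration('top'));z=W[...,2]
Ws=cloud(np.load('side0.npy'),calibration('side'))
for c in [(375,306),(353,238)]:
    for w in (W,Ws):
        m=(np.hypot(w[...,0]-c[0],w[...,1]-c[1])<40)&(w[...,2]>15)&(w[...,2]<45)
        p=w[m]; r=cv2.minAreaRect(p[:,:2].astype(np.float32)); print(len(p),r,p[:,2].max(),p[:,:2].mean(0))
# lower tub now and upper tub
W=cloud(np.load('top7.npy'),calibration('top'));z=W[...,2]
def rect(lo,hi,x0,x1,y0,y1):
    m=(z>lo)&(z<hi)&(W[...,0]>x0)&(W[...,0]<x1)&(W[...,1]>y0)&(W[...,1]<y1)
    print(m.sum(),np.median(z[m]),cv2.minAreaRect(W[m][:,:2].astype(np.float32)))
rect(66,78,410,610,20,215)
E
```

```text
364 ((374.73291015625, 304.88006591796875), (38.84941101074219, 51.77554702758789), 89.32469940185547) 39.76640012925919 [375.1850748  305.96638744]
299 ((374.82940673828125, 300.6239318847656), (34.00695037841797, 50.89434814453125), 66.79798889160156) 33.858321917187105 [373.2541183  298.21192828]
367 ((353.7843933105469, 237.28561401367188), (49.58292007446289, 40.43561553955078), 89.56578826904297) 38.11131973705505 [353.23452576 237.96033286]
356 ((352.2532653808594, 234.47479248046875), (35.28044509887695, 50.698612213134766), 27.76297378540039) 33.76284070259821 [350.79693403 229.86515978]
611 72.19413674472683 ((510.8778381347656, 118.24801635742188), (129.55677795410156, 162.91488647460938), 34.261592864990234)
```

Call:
play_rows(
  targets=[
    {"slide":[-20,-8,0],"turn":[0,0,0],"hand":70},
    {"slide":[-40,-14,0],"turn":[0,0,0],"hand":66},
    {"slide":[-40,-14,0],"turn":[0,0,0],"hand":66},
    {"slide":[0,0,0],"turn":[0,0,8],"hand":66},
    {"slide":[0,0,0],"turn":[0,0,10],"hand":66},
  ],
)

```text
clock: 11.62
eef_pos: [354.1, 240.0, 156.6]
tool_rot: [3.141, -0.003, 1.253]
force: [-0.1, -0.2, -0.3]
width: 65.9
```

Call:
play_rows(
  targets=[
    {"slide":[0,0,0],"turn":[0,0,10],"hand":66},
    {"slide":[0,0,0],"turn":[0,0,10],"hand":66},
    {"slide":[0,0,0],"turn":[0,0,10],"hand":66},
    {"slide":[0,0,0],"turn":[0,0,10],"hand":66},
    {"slide":[0,0,0],"turn":[0,0,7],"hand":66},
  ],
)

```text
clock: 12.25
eef_pos: [354.0, 240.7, 156.4]
tool_rot: [-3.14, -0.002, 0.435]
force: [0.1, -0.5, -0.7]
width: 65.8
```

```bash
python3 - <<'E'
from cell import *
from h import *
go(353.5,237,60,25)
im,d=get_image('wrist');cv2.imwrite('pics/w8.png',im)
im,d=get_image('side');cv2.imwrite('pics/s8.png',im)
E
```

```text
t 12.25 pos [354.  240.7 156.4] rpy [-1.799e+02 -1.000e-01  2.490e+01] F [ 0.1 -0.5 -0.7] w 65.8 q7 0.04
slide(cur frame) [-2.2  3.2 96.4]  slide(after turn) [-2.   3.1 96.4] turn [-0.1 -0.1 -0.1]
```

View pics/w8.png

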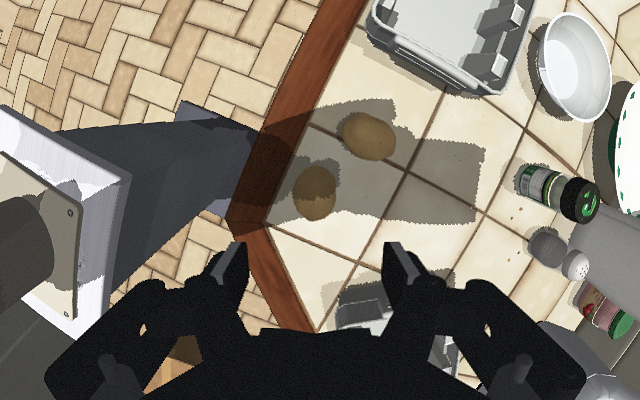

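Call:
play_rows(
  targets=[
    {"slide":[-2,3,25],"turn":[0,0,0],"hand":66},
    {"slide":[0,0,40],"turn":[0,0,0],"hand":66},
    {"slide":[0,0,35],"turn":[0,0,0],"hand":66},
    {"slide":[0,0,25],"turn":[0,0,0],"hand":66},
    {"slide":[0,0,15],"turn":[0,0,0],"hand":66},
  ],
)

```text
clock: 12.98
eef_pos: [350.6, 236.8, 25.6]
tool_rot: [-3.136, 0.006, 0.441]
force: [0.8, 0.2, -0.5]
width: 66.1
```

```bash
python3 - <<'E'
from cell import *
from h import *
go(353.5,237,3,25)
im,d=get_image('wrist');cv2.imwrite('pics/w9.png',im)
E
```

```text
t 12.97 pos [350.6 236.8  25.6] rpy [-179.7    0.4   25.2] F [ 0.8  0.2 -0.5] w 66.1 q7 0.77
slide(cur frame) [ 2.8  1.2 22.5]  slide(after turn) [ 2.7  1.1 22.6] turn [-0.3  0.4  0.2]
```

View pics/w9.png

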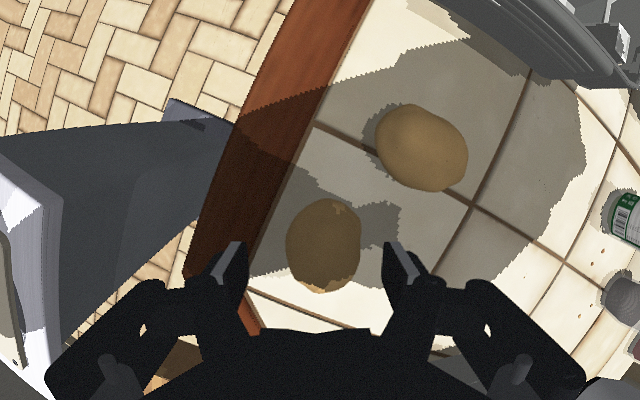

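Call:
play_rows(
  targets=[
    {"slide":[3,1,8],"turn":[0,0,0],"hand":66},
    {"slide":[0,0,8],"turn":[0,0,0],"hand":66},
    {"slide":[0,0,5],"turn":[0,0,0],"hand":66},
    {"slide":[0,0,0],"turn":[0,0,0],"hand":66},
  ],
)

```text
clock: 13.52
eef_pos: [355.4, 237.8, 7.9]
tool_rot: [-3.137, 0.012, 0.438]
force: [1.1, 0.4, 0.4]
width: 66.0
```

Call:
play_rows(
  targets=[
    {"slide":[0,0,0],"turn":[0,0,0],"hand":50},
    {"slide":[0,0,0],"turn":[0,0,0],"hand":35},
    {"slide":[0,0,0],"turn":[0,0,0],"hand":25},
    {"slide":[0,0,0],"turn":[0,0,0],"hand":25},
  ],
)

```text
clock: 14.02
eef_pos: [355.4, 237.4, 8.5]
tool_rot: [-3.137, 0.011, 0.437]
force: [-0.4, 0.0, 8.6]
width: 37.6
```

```bash
python3 - <<'E'
from cell import *
from h import *
s=read_state();print(s['qpos'].round(3));go(353.5,237,3,25)
im,d=get_image('side');cv2.imwrite('pics/s10.png',cv2.resize(im[130:330,190:430],(720,600)))
E
```

```text
[-0.84   0.795  0.284  2.269 -1.099  0.234  0.888]
t 14.03 pos [355.4 237.4   8.5] rpy [-179.8    0.6   25. ] F [-0.4  0.   8.6] w 37.6 q7 0.89
slide(cur frame) [-1.8 -0.4  5.5]  slide(after turn) [-1.8 -0.5  5.5] turn [-0.2  0.6  0. ]
```

View pics/s10.png

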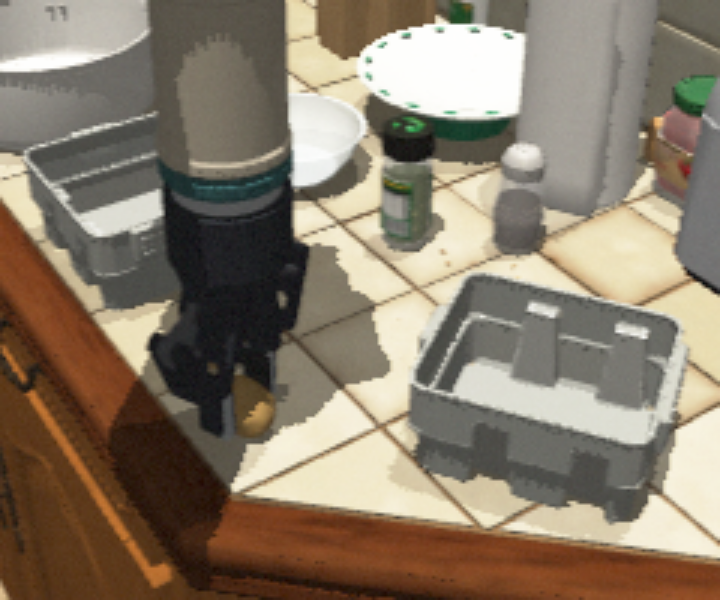

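Call:
play_rows(
  targets=[
    {"slide":[0,0,-5],"turn":[0,0,0],"hand":20},
    {"slide":[0,0,-10],"turn":[0,0,0],"hand":20},
    {"slide":[0,0,-20],"turn":[0,0,0],"hand":20},
    {"slide":[0,0,-25],"turn":[0,0,0],"hand":20},
    {"slide":[0,0,0],"turn":[0,0,0],"hand":20},
  ],
)

```text
clock: 14.7
eef_pos: [356.5, 237.8, 68.9]
tool_rot: [-3.138, 0.009, 0.438]
force: [-1.0, -1.2, -0.8]
width: 37.5
```

```bash
python3 - <<'E'
from cell import *
from h import *
s=read_state();print(s['qpos'].round(3))
psi=np.radians(-55.7);c=np.array([511.2,118.4])
p=c+(-43)*np.array([np.cos(psi),np.sin(psi)]);print(p)
go(*p,150,34.3)
im,d=get_image('side');cv2.imwrite('pics/s11.png',cv2.resize(im[130:330,190:430],(720,600)))
im,d=get_image('wrist');cv2.imwrite('pics/w11.png',im)
E
```

```text
[-1.002  0.702  0.528  2.253 -0.925  0.426  0.737]
[486.9683799  153.92222666]
t 14.7 pos [356.5 237.8  68.9] rpy [-179.8    0.5   25.1] F [-1.  -1.2 -0.8] w 37.5 q7 0.74
slide(cur frame) [ 81.9 131.  -82.3]  slide(after turn) [ 60.5 142.8 -81.1] turn [-0.2  0.5 -9.2]
```

View pics/s11.png

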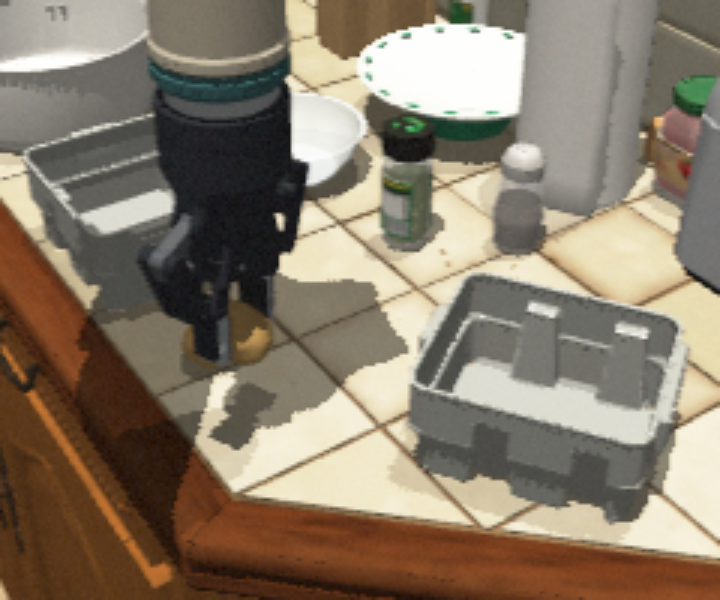

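View pics/w11.png

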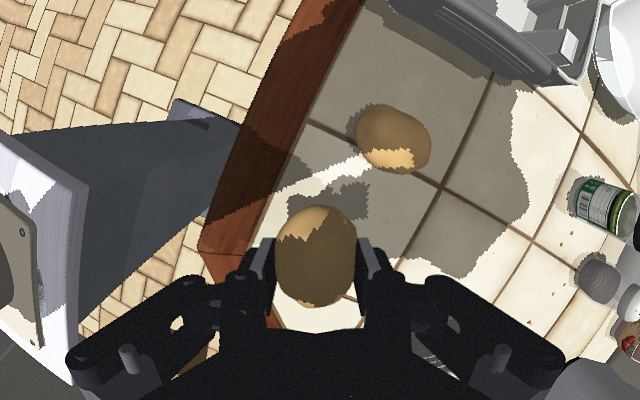

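```bash
python3 - <<'E'
from h import *
go(521.3,103.5,150,34.3)
E
```

```text
t 14.8 pos [355.6 237.5  67.6] rpy [-179.8    0.7   25.1] F [ 0.3  1.1 -0.3] w 37.2 q7 0.74
slide(cur frame) [ 92.3 191.3 -84.2]  slide(after turn) [ 61.4 204.1 -82.4] turn [-0.3  0.7 -9.2]
```

Call:
play_rows(
  targets=[
    {"slide":[0,0,-25],"turn":[0,0,0],"hand":20},
    {"slide":[0,0,-30],"turn":[0,0.5,-5],"hand":20},
    {"slide":[0,0,-26],"turn":[0,0,-4],"hand":20},
    {"slide":[0,0,0],"turn":[0,0,0],"hand":20},
  ],
)

```text
clock: 15.3
eef_pos: [357.2, 237.8, 149.2]
tool_rot: [-3.137, 0.001, 0.594]
force: [0.7, 0.3, -1.0]
width: 37.4
```

```bash
python3 - <<'E'
from h import *
go(521.3,103.5,150,34.3)
E
```

```text
t 15.3 pos [357.2 237.8 149.2] rpy [-179.7    0.    34. ] F [ 0.7  0.3 -1. ] w 37.4 q7 0.67
slide(cur frame) [ 60.8 203.1  -1.8]  slide(after turn) [ 59.9 203.4  -0.8] turn [-0.3  0.  -0.3]
```

Call:
play_rows(
  targets=[
    {"slide":[6,20,0],"turn":[0,0,0],"hand":20},
    {"slide":[12,40,0],"turn":[0,0,0],"hand":20},
    {"slide":[14,48,0],"turn":[0,0,0],"hand":20},
    {"slide":[14,48,0],"turn":[0,0,0],"hand":20},
    {"slide":[10,35,0],"turn":[0,0,0],"hand":20},
  ],
)

```text
clock: 15.92
eef_pos: [510.8, 108.5, 146.0]
tool_rot: [-3.137, 0.004, 0.591]
force: [0.3, 0.3, 0.4]
width: 37.4
```

Call:
play_rows(
  targets=[
    {"slide":[4,12,10],"turn":[0,0,0],"hand":20},
    {"slide":[0,0,20],"turn":[0,0,0],"hand":20},
    {"slide":[0,0,15],"turn":[0,0,0],"hand":20},
    {"slide":[0,0,0],"turn":[0,0,0],"hand":20},
  ],
)

```text
clock: 16.42
eef_pos: [517.8, 103.5, 100.9]
tool_rot: [-3.135, 0.006, 0.595]
force: [-0.2, -0.4, 0.0]
width: 37.5
```

```bash
python3 - <<'E'
from cell import *
from h import *
go(521.3,103.5,25,34.3)
im,d=get_image('side');cv2.imwrite('pics/s12.png',cv2.resize(im[100:320,240:480],(654,600)))
im,d=get_image('wrist');cv2.imwrite('pics/w12.png',im)
E
```

```text
t 16.43 pos [517.8 103.5 100.9] rpy [-179.6    0.4   34.1] F [-0.2 -0.4  0. ] w 37.5 q7 1.02
slide(cur frame) [ 3.4  2.5 75.8]  slide(after turn) [ 2.9  2.  75.9] turn [-0.4  0.4 -0.2]
```

View pics/s12.png

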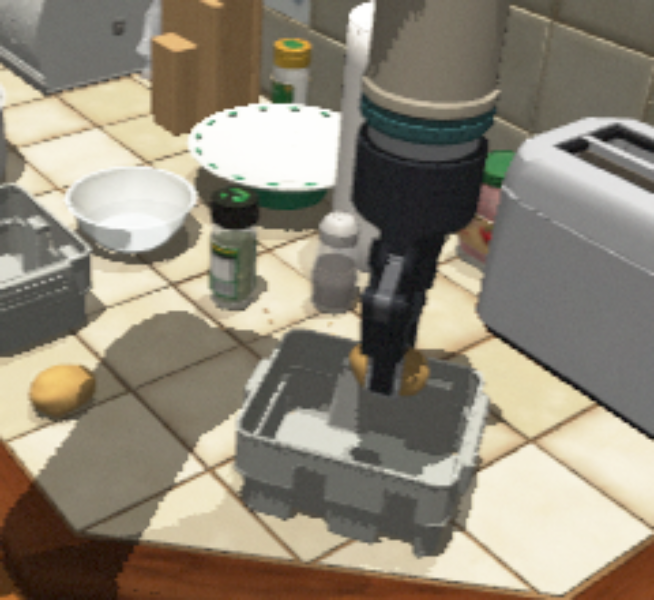

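View pics/w12.png

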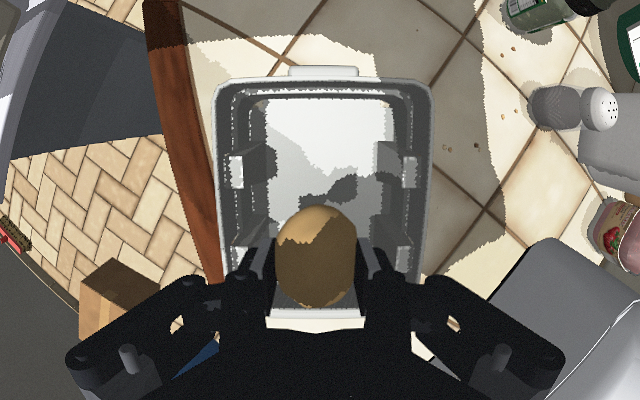

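Call:
play_rows(
  targets=[
    {"slide":[3,2,16],"turn":[0,0,0],"hand":20},
    {"slide":[0,0,22],"turn":[0,0,0],"hand":20},
    {"slide":[0,0,20],"turn":[0,0,0],"hand":20},
    {"slide":[0,0,14],"turn":[0,0,0],"hand":20},
    {"slide":[0,0,7],"turn":[0,0,0],"hand":20},
  ],
)

```text
clock: 17.15
eef_pos: [522.8, 102.9, 22.8]
tool_rot: [-3.137, 0.003, 0.594]
force: [0.6, 0.1, -1.0]
width: 37.5
```

```bash
python3 - <<'E'
from cell import *
from h import *
go(521.3,103.5,20,34.3)
E
```

```text
t 17.15 pos [522.8 102.9  22.8] rpy [-179.7    0.2   34. ] F [ 0.6  0.1 -1. ] w 37.5 q7 1.12
slide(cur frame) [-0.9 -1.3  2.8]  slide(after turn) [-0.9 -1.4  2.8] turn [-0.3  0.2 -0.3]
```

Call:
play_rows(
  targets=[
    {"slide":[0,0,4],"turn":[0,0,0],"hand":20},
    {"slide":[0,0,4],"turn":[0,0,0],"hand":37},
    {"slide":[0,0,0],"turn":[0,0,0],"hand":44},
    {"slide":[0,0,0],"turn":[0,0,0],"hand":52},
    {"slide":[0,0,0],"turn":[0,0,0],"hand":54},
  ],
)

```text
clock: 17.77
eef_pos: [523.2, 103.0, 15.9]
tool_rot: [-3.137, 0.002, 0.594]
force: [-0.4, -0.2, 0.2]
width: 54.1
```

Call:
play_rows(
  targets=[
    {"slide":[0,0,-12],"turn":[0,0,0],"hand":54},
    {"slide":[0,0,-25],"turn":[0,0,0],"hand":54},
    {"slide":[0,0,-35],"turn":[0,0,0],"hand":54},
    {"slide":[0,0,-35],"turn":[0,0,0],"hand":54},
    {"slide":[0,0,-25],"turn":[0,0,0],"hand":60},
  ],
)

```text
clock: 18.4
eef_pos: [524.0, 102.6, 150.0]
tool_rot: [-3.138, 0.001, 0.594]
force: [1.8, 0.2, 0.3]
width: 60.3
```

```bash
python3 - <<'E'
from cell import *
from h import *
go(375,305,150,60)
im,d=get_image('wrist');cv2.imwrite('pics/w13.png',im)
im,d=get_image('side');cv2.imwrite('pics/s13.png',im)
E
```

```text
t 18.4 pos [524.  102.6 150. ] rpy [-1.798e+02  1.000e-01  3.400e+01] F [1.8 0.2 0.3] w 60.3 q7 0.96
slide(cur frame) [ -10.3 -251.1    1. ]  slide(after turn) [ 100.8 -230.3    0. ] turn [ -0.2   0.  -26. ]
```

View pics/w13.png

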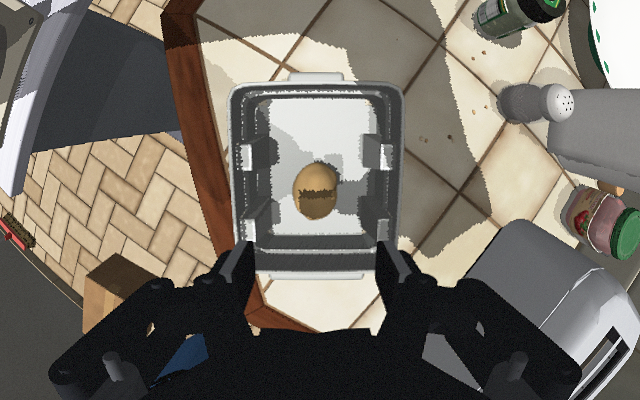

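View pics/s13.png

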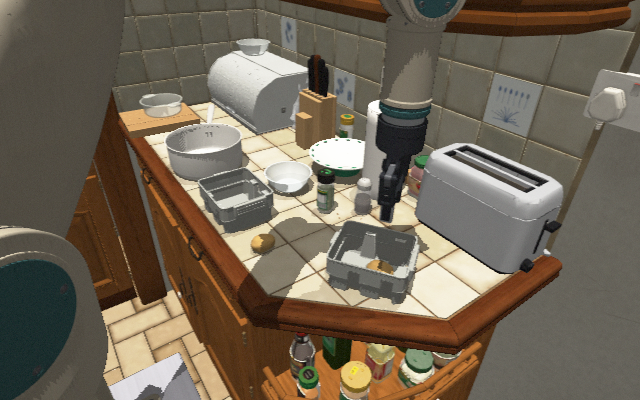

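Call:
play_rows(
  targets=[
    {"slide":[-1,-20,0],"turn":[0,0,0],"hand":66},
    {"slide":[-2,-40,0],"turn":[0,0,0],"hand":66},
    {"slide":[-2,-50,0],"turn":[0,0,0],"hand":66},
    {"slide":[-2,-50,0],"turn":[0,0,0],"hand":66},
    {"slide":[-2,-50,0],"turn":[0,0,0],"hand":66},
  ],
)

```text
clock: 19.12
eef_pos: [397.2, 272.6, 148.4]
tool_rot: [-3.137, 0.003, 0.594]
force: [1.1, 1.2, 0.7]
width: 65.9
```

Call:
play_rows(
  targets=[
    {"slide":[-1,-35,0],"turn":[0,0,-6],"hand":66},
    {"slide":[0,0,0],"turn":[0,0,-10],"hand":66},
    {"slide":[0,0,0],"turn":[0,0,-10],"hand":66},
    {"slide":[0,0,0],"turn":[0,0,-10],"hand":66},
    {"slide":[0,0,0],"turn":[0,0,-10],"hand":66},
  ],
)

```text
clock: 19.75
eef_pos: [377.7, 299.8, 148.5]
tool_rot: [-3.136, -0.001, 1.403]
force: [-0.2, -0.2, 0.2]
width: 65.9
```

Call:
play_rows(
  targets=[
    {"slide":[0,0,15],"turn":[0,0,-8],"hand":66},
    {"slide":[0,0,25],"turn":[0,0,0],"hand":66},
    {"slide":[0,0,15],"turn":[0,0,0],"hand":66},
    {"slide":[0,0,0],"turn":[0,0,0],"hand":66},
  ],
)

```text
clock: 20.25
eef_pos: [377.2, 299.5, 92.9]
tool_rot: [-3.135, -0.0, 1.536]
force: [0.2, -0.5, 0.9]
width: 65.9
```

```bash
python3 - <<'E'
from cell import *
from h import *
go(375,305,150,90)
c=calibration('wrist');im,d=get_image('wrist');cv2.imwrite('pics/w14.png',im)
K=c['K'];v,u=np.mgrid[0:400,0:640]
x=(u-K[0,2])/K[0,0];y=(v-K[1,2])/K[1,1];r=np.hypot(x,y)+1e-9
ray=np.stack([x/r*np.sin(r),y/r*np.sin(r),np.cos(r)],-1)
P=ray/ray[...,2:]*d[...,None]
W=(P-c['t'])@c['R'];W[d<=0]=np.nan
m=(np.hypot(W[...,0]-375,W[...,1]-305)<45)&(W[...,2]>12)&(W[...,2]<45)
p=W[m];print(len(p),p[:,2].max(),p[:,:2].mean(0),p.min(0),p.max(0),cv2.minAreaRect(p[:,:2].astype(np.float32)))
print(u[m].mean(),v[m].mean())
E
```

```text
t 20.25 pos [377.2 299.5  92.9] rpy [-179.6   -0.    88. ] F [ 0.2 -0.5  0.9] w 65.9 q7 1.32
slide(cur frame) [  5.4  -2.8 -57.1]  slide(after turn) [  5.5  -2.2 -57.1] turn [-0.4 -0.  -2. ]
3050 35.014501934475966 [373.47221918 308.51198769] [350.38063917 288.11404162  13.14429183] [402.60849737 328.46325675  35.01450193] ((376.4710388183594, 308.44891357421875), (40.26537322998047, 52.02920150756836), 87.32225799560547)
325.73868852459015 210.16688524590165
```

View pics/w14.png

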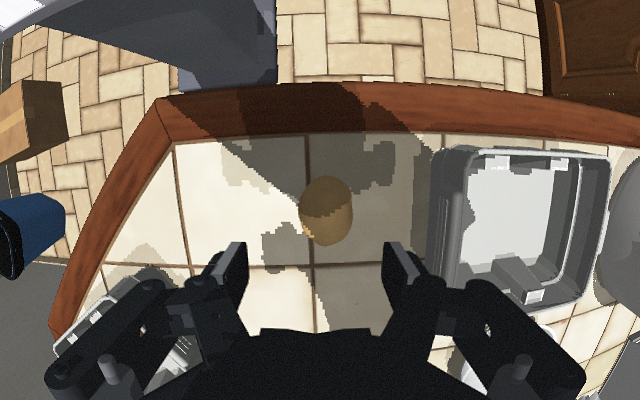

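Call:
play_rows(
  targets=[
    {"slide":[8,-4,22],"turn":[0.4,0,-2],"hand":66},
    {"slide":[0,0,25],"turn":[0,0,0],"hand":66},
    {"slide":[0,0,22],"turn":[0,0,0],"hand":66},
    {"slide":[0,0,14],"turn":[0,0,0],"hand":66},
    {"slide":[0,0,0],"turn":[0,0,0],"hand":66},
  ],
)

```text
clock: 20.92
eef_pos: [373.3, 308.4, 10.6]
tool_rot: [-3.129, -0.002, 1.571]
force: [-0.3, -0.6, 1.1]
width: 65.9
```

```bash
python3 - <<'E'
from cell import *
from h import *
go(373,307.5,3,90);print(read_state()['qpos'].round(3))
E
```

```text
t 20.93 pos [373.3 308.4  10.6] rpy [-1.793e+02 -1.000e-01  9.000e+01] F [-0.3 -0.6  1.1] w 65.9 q7 1.41
slide(cur frame) [-0.9 -0.2  7.6]  slide(after turn) [-0.9 -0.3  7.6] turn [-0.7 -0.1  0. ]
[-0.881  0.8    0.21   2.119 -0.594  0.288  1.413]
```

Call:
play_rows(
  targets=[
    {"slide":[-1,0,5],"turn":[0,0,0],"hand":60},
    {"slide":[0,0,2],"turn":[0,0,0],"hand":50},
    {"slide":[0,0,0],"turn":[0,0,0],"hand":35},
    {"slide":[0,0,0],"turn":[0,0,0],"hand":20},
    {"slide":[0,0,0],"turn":[0,0,0],"hand":20},
  ],
)

```text
clock: 21.55
eef_pos: [373.4, 307.8, 4.4]
tool_rot: [-3.13, -0.003, 1.571]
force: [0.0, -0.2, 6.3]
width: 37.3
```

Call:
play_rows(
  targets=[
    {"slide":[0,0,-5],"turn":[0,0,0],"hand":20},
    {"slide":[0,0,-15],"turn":[0,0,0],"hand":20},
    {"slide":[0,0,-35],"turn":[0,0,0],"hand":20},
    {"slide":[0,0,-45],"turn":[0,0,0],"hand":20},
    {"slide":[0,0,-45],"turn":[0,0,0],"hand":20},
  ],
)

```text
clock: 22.18
eef_pos: [374.8, 307.0, 150.9]
tool_rot: [-3.13, -0.002, 1.571]
force: [0.6, 0.3, -0.1]
width: 37.9
```

```bash
python3 - <<'E'
from cell import *
from h import *
go(487,154,150,34.3)
im,d=get_image('wrist');cv2.imwrite('pics/w15.png',im)
E
```

```text
t 22.18 pos [374.8 307.  150.9] rpy [-1.793e+02 -1.000e-01  9.000e+01] F [ 0.6  0.3 -0.1] w 37.9 q7 1.29
slide(cur frame) [-153.1  112.2   -0.7]  slide(after turn) [  6.5 189.7   0.9] turn [-0.7  0.2 55.7]
```

View pics/w15.png

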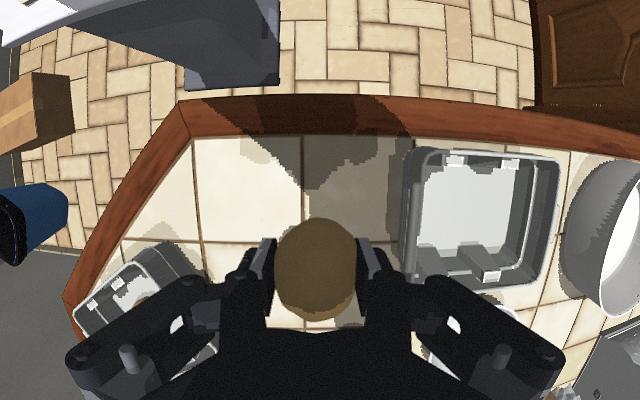

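Call:
play_rows(
  targets=[
    {"slide":[0,0,0],"turn":[-0.7,0,7],"hand":20},
    {"slide":[0,0,0],"turn":[0,0,10],"hand":20},
    {"slide":[0,0,0],"turn":[0,0,10],"hand":20},
    {"slide":[0,0,0],"turn":[0,0,10],"hand":20},
    {"slide":[0,0,0],"turn":[0,0,10],"hand":20},
  ],
)

```text
clock: 22.85
eef_pos: [374.7, 307.4, 149.5]
tool_rot: [-3.14, -0.002, 0.745]
force: [0.8, -0.1, 0.3]
width: 37.5
```

Call:
play_rows(
  targets=[
    {"slide":[0,0,0],"turn":[0,0,9],"hand":20},
    {"slide":[1,25,0],"turn":[0,0,0],"hand":20},
    {"slide":[1,40,0],"turn":[0,0,0],"hand":20},
    {"slide":[1,45,0],"turn":[0,0,0],"hand":20},
    {"slide":[1,45,0],"turn":[0,0,0],"hand":20},
  ],
)

```text
clock: 23.48
eef_pos: [465.6, 180.3, 149.3]
tool_rot: [-3.14, -0.002, 0.595]
force: [0.4, -0.7, -0.2]
width: 37.8
```

Call:
play_rows(
  targets=[
    {"slide":[1,25,0],"turn":[0,0,0],"hand":20},
    {"slide":[0,10,10],"turn":[0,0,0],"hand":20},
    {"slide":[0,0,20],"turn":[0,0,0],"hand":20},
    {"slide":[0,0,15],"turn":[0,0,0],"hand":20},
    {"slide":[0,0,0],"turn":[0,0,0],"hand":20},
  ],
)

```text
clock: 24.1
eef_pos: [484.1, 153.2, 102.5]
tool_rot: [-3.139, 0.001, 0.595]
force: [-0.8, -1.1, 0.1]
width: 37.4
```

```bash
python3 - <<'E'
from cell import *
from h import *
go(489.2,150.6,20,34.3)
im,d=get_image('wrist');cv2.imwrite('pics/w16.png',im)
E
```

```text
t 24.1 pos [484.1 153.2 102.5] rpy [-1.799e+02  1.000e-01  3.410e+01] F [-0.8 -1.1  0.1] w 37.4 q7 0.97
slide(cur frame) [ 2.9  5.3 82.4]  slide(after turn) [ 2.8  5.1 82.5] turn [-0.1  0.1 -0.2]
```

View pics/w16.png

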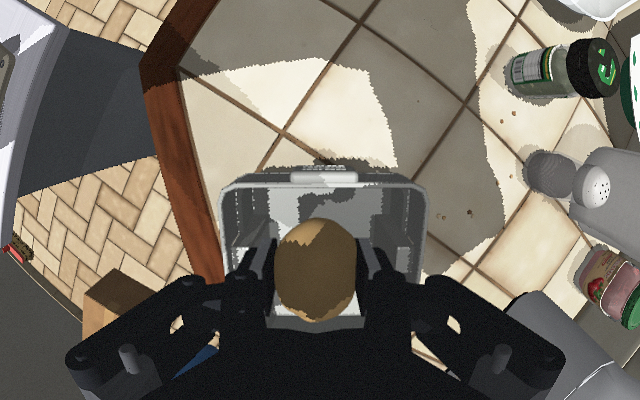

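Call:
play_rows(
  targets=[
    {"slide":[3,5,16],"turn":[0,0,0],"hand":20},
    {"slide":[0,0,22],"turn":[0,0,0],"hand":20},
    {"slide":[0,0,22],"turn":[0,0,0],"hand":20},
    {"slide":[0,0,16],"turn":[0,0,0],"hand":20},
    {"slide":[0,0,8],"turn":[0,0,0],"hand":20},
  ],
)

```text
clock: 24.78
eef_pos: [490.7, 150.1, 18.7]
tool_rot: [-3.14, -0.0, 0.594]
force: [0.6, 0.3, -0.7]
width: 38.0
```

Call:
play_rows(
  targets=[
    {"slide":[0,0,3],"turn":[0,0,0],"hand":20},
    {"slide":[0,0,0],"turn":[0,0,0],"hand":37},
    {"slide":[0,0,0],"turn":[0,0,0],"hand":45},
    {"slide":[0,0,0],"turn":[0,0,0],"hand":52},
    {"slide":[0,0,0],"turn":[0,0,0],"hand":54},
  ],
)

```text
clock: 25.4
eef_pos: [491.0, 150.5, 16.9]
tool_rot: [-3.141, -0.002, 0.594]
force: [0.4, 0.1, -0.2]
width: 54.1
```

Call:
play_rows(
  targets=[
    {"slide":[0,0,-12],"turn":[0,0,0],"hand":54},
    {"slide":[0,0,-25],"turn":[0,0,0],"hand":54},
    {"slide":[0,0,-40],"turn":[0,0,0],"hand":54},
    {"slide":[0,0,-40],"turn":[0,0,0],"hand":54},
    {"slide":[0,0,-30],"turn":[0,0,0],"hand":54},
  ],
)

```text
clock: 26.02
eef_pos: [491.0, 150.0, 166.0]
tool_rot: [-3.141, -0.003, 0.594]
force: [-0.2, -0.2, -0.2]
width: 53.7
```

```bash
python3 - <<'E'
from cell import *
from h import *
go(389,386,180,90)
for n in ['side','wrist','top']:
    im,d=get_image(n);cv2.imwrite(f'pics/{n}17.png',im);np.save(f'{n}17.npy',d)
E
```

```text
t 26.02 pos [491. 150. 166.] rpy [-180.    -0.2   34. ] F [-0.2 -0.2 -0.2] w 53.7 q7 0.89
slide(cur frame) [  47.5 -252.7  -13.7]  slide(after turn) [ 236. -102.  -14.] turn [  0.   -0.2 -56. ]
```

View pics/wrist17.png

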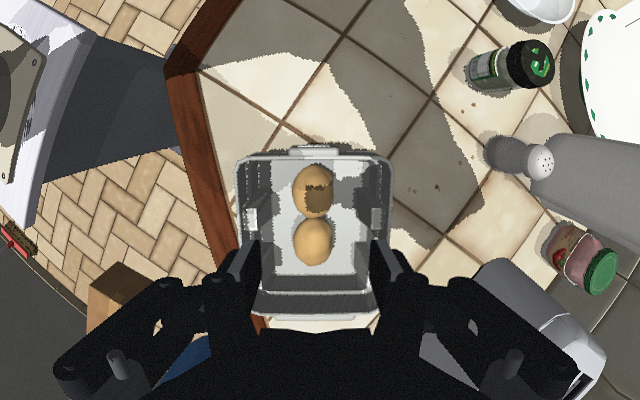

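View pics/top17.png

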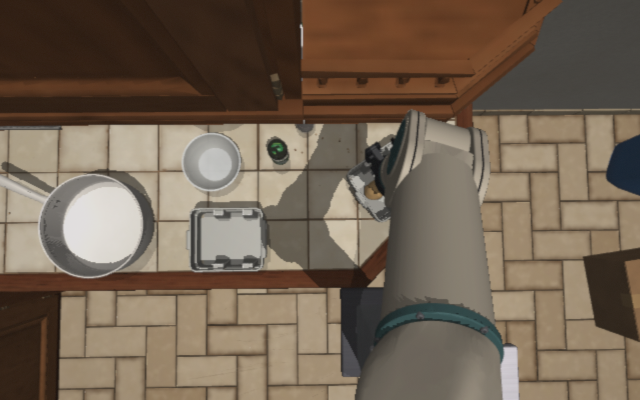

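```bash
python3 - <<'E'
from cell import *
from h import *
c=calibration('wrist');d=np.load('wrist17.npy')
K=c['K'];v,u=np.mgrid[0:400,0:640]
x=(u-K[0,2])/K[0,0];y=(v-K[1,2])/K[1,1];r=np.hypot(x,y)+1e-9
ray=np.stack([x/r*np.sin(r),y/r*np.sin(r),np.cos(r)],-1)
W=(ray/ray[...,2:]*d[...,None]-c['t'])@c['R'];W[d<=0]=np.nan
ps=np.radians(-55.7);A=np.array([[np.cos(ps),np.sin(ps)],[-np.sin(ps),np.cos(ps)]])
T=(W[...,:2]-[511,118.3])@A.T
im=cv2.imread('pics/wrist17.png').astype(int)
m=(abs(T[...,0])<66)&(abs(T[...,1])<45)&(W[...,2]>12)&(W[...,2]<50)&(im[...,2]-im[...,0]>35)
n,l,st,ce=cv2.connectedComponentsWithStats(m.astype(np.uint8))
for i in range(1,n):
    if st[i,4]>40: print(st[i],T[l==i].mean(0),T[l==i].min(0),T[l==i].max(0),W[l==i][:,2].max())
W=cloud(np.load('top17.npy'),calibration('top'));z=W[...,2]
def rect(lo,hi,x0,x1,y0,y1):
    m=(z>lo)&(z<hi)&(W[...,0]>x0)&(W[...,0]<x1)&(W[...,1]>y0)&(W[...,1]<y1)
    print(m.sum(),np.median(z[m]),cv2.minAreaRect(W[m][:,:2].astype(np.float32)))
rect(66,78,300,470,360,570)
E
```

```text
[ 292  165   41  101 3168] [-14.66236404   0.92366972] [-62.22741669 -19.10137452] [40.51160573 19.66663161] 34.936606678293046
647 72.05496324751024 ((388.6376037597656, 460.1239013671875), (129.3835906982422, 161.64535522460938), 0.4764626920223236)
```

Call:
play_rows(
  targets=[
    {"slide":[4,-20,0],"turn":[0,0,0],"hand":54},
    {"slide":[8,-45,0],"turn":[0,0,0],"hand":54},
    {"slide":[9,-48,0],"turn":[0,0,0],"hand":54},
    {"slide":[9,-48,0],"turn":[0,0,0],"hand":54},
    {"slide":[9,-48,0],"turn":[0,0,0],"hand":54},
  ],
)

```text
clock: 26.8
eef_pos: [404.7, 346.1, 163.0]
tool_rot: [-3.141, 0.001, 0.594]
force: [1.3, 0.2, 0.2]
width: 53.8
```

Call:
play_rows(
  targets=[
    {"slide":[8,-42,0],"turn":[0,0,-6],"hand":50},
    {"slide":[0,0,0],"turn":[0,0,-10],"hand":50},
    {"slide":[0,0,0],"turn":[0,0,-10],"hand":50},
    {"slide":[0,0,0],"turn":[0,0,-10],"hand":50},
    {"slide":[0,0,0],"turn":[0,0,-10],"hand":50},
  ],
)

```text
clock: 27.42
eef_pos: [388.4, 383.8, 162.9]
tool_rot: [-3.14, 0.0, 1.403]
force: [0.1, -0.6, 0.1]
width: 50.2
```

Call:
play_rows(
  targets=[
    {"slide":[0,0,10],"turn":[0,0,-10],"hand":50},
    {"slide":[0,0,20],"turn":[0,0,-0.5],"hand":50},
    {"slide":[0,0,10],"turn":[0,0,0],"hand":50},
    {"slide":[0,0,0],"turn":[0,0,0],"hand":50},
  ],
)

```text
clock: 27.92
eef_pos: [388.6, 383.8, 122.9]
tool_rot: [-3.14, 0.0, 1.58]
force: [-0.6, 0.2, -0.6]
width: 49.8
```

```bash
python3 - <<'E'
from cell import *
from h import *
go(389.3,383.6,41.8,90.5)
im,d=get_image('wrist');cv2.imwrite('pics/w18.png',im)
im,d=get_image('side');cv2.imwrite('pics/s18.png',im)
E
```

```text
t 27.93 pos [388.6 383.8 122.9] rpy [-179.9    0.    90.5] F [-0.6  0.2 -0.6] w 49.8 q7 1.22
slide(cur frame) [-0.1  0.8 81.1]  slide(after turn) [-0.2  0.7 81.1] turn [-0.1  0.   0. ]
```

View pics/w18.png

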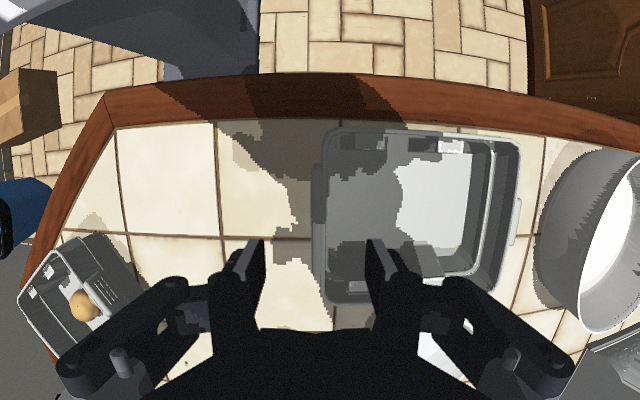

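View pics/s18.png

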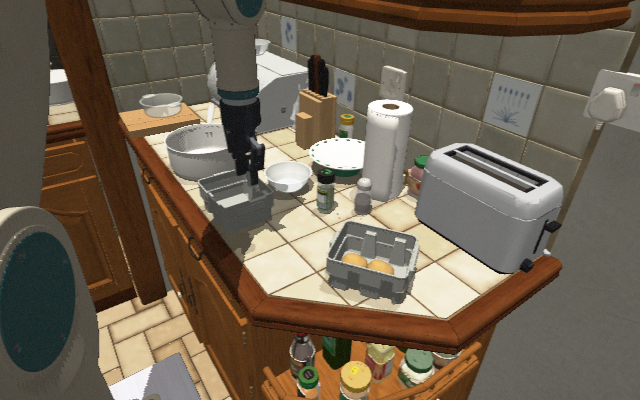

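Call:
play_rows(
  targets=[
    {"slide":[0,1,20],"turn":[0,0,0],"hand":50},
    {"slide":[0,0,25],"turn":[0,0,0],"hand":50},
    {"slide":[0,0,20],"turn":[0,0,0],"hand":50},
    {"slide":[0,0,14],"turn":[0,0,0],"hand":50},
    {"slide":[0,0,0],"turn":[0,0,0],"hand":50},
  ],
)

```text
clock: 28.65
eef_pos: [390.1, 384.4, 44.5]
tool_rot: [-3.141, -0.001, 1.58]
force: [-0.9, 0.2, -0.8]
width: 50.0
```

```bash
python3 - <<'E'
from cell import *
from h import *
go(389.3,383.6,41.5,90.5)
E
```

```text
t 28.65 pos [390.1 384.4  44.5] rpy [-180.    -0.    90.5] F [-0.9  0.2 -0.8] w 50.0 q7 1.29
slide(cur frame) [-0.8 -0.8  3. ]  slide(after turn) [-0.8 -0.8  3. ] turn [-0. -0.  0.]
```

Call:
play_rows(
  targets=[
    {"slide":[-0.8,-0.8,3],"turn":[0,0,0],"hand":50},
    {"slide":[0,0,0],"turn":[0,0,0],"hand":25},
    {"slide":[0,0,0],"turn":[0,0,0],"hand":0},
    {"slide":[0,0,0],"turn":[0,0,0],"hand":0},
    {"slide":[0,0,0],"turn":[0,0,0],"hand":0},
  ],
)

```text
clock: 29.28
eef_pos: [389.8, 384.1, 42.5]
tool_rot: [3.141, -0.002, 1.58]
force: [-0.7, -0.9, 5.4]
width: 7.8
```

```bash
python3 - <<'E'
from cell import *
from h import *
go(389.3,383.6,41.5,90.5)
W=cloud(get_image('top')[1],calibration('top'));z=W[...,2]
m=(z>66)&(z<78)&(W[...,0]>300)&(W[...,0]<470)&(W[...,1]>360)&(W[...,1]<570)
print(m.sum(),np.median(z[m]),cv2.minAreaRect(W[m][:,:2].astype(np.float32)))
E
```

```text
t 29.27 pos [389.8 384.1  42.5] rpy [ 1.799e+02 -1.000e-01  9.050e+01] F [-0.7 -0.9  5.4] w 7.8 q7 1.29
slide(cur frame) [-0.5 -0.5  1. ]  slide(after turn) [-0.5 -0.5  1. ] turn [ 0.1 -0.1  0. ]
297 72.09443329601908 ((418.71746826171875, 493.7464294433594), (93.48341369628906, 182.18080139160156), 47.08039855957031)
```

Call:
play_rows(
  targets=[
    {"slide":[0,0,-3],"turn":[0,0,0],"hand":0},
    {"slide":[0,0,-6],"turn":[0,0,0],"hand":0},
    {"slide":[0,0,-10],"turn":[0,0,0],"hand":0},
    {"slide":[0,0,-10],"turn":[0,0,0],"hand":0},
    {"slide":[0,0,0],"turn":[0,0,0],"hand":0},
  ],
)

```text
clock: 29.95
eef_pos: [390.1, 384.3, 72.0]
tool_rot: [3.14, -0.003, 1.58]
force: [0.8, -0.0, -1.8]
width: 7.9
```

```bash
python3 - <<'E'
from cell import *
from h import *
go(389.3,383.6,220,90.5)
im,d=get_image('side');cv2.imwrite('pics/s19.png',cv2.resize(im[100:320,160:400],(654,600)))
E
```

```text
t 29.95 pos [390.1 384.3  72. ] rpy [179.9  -0.2  90.5] F [ 0.8 -0.  -1.8] w 7.9 q7 1.27
slide(cur frame) [  -0.3   -0.5 -148. ]  slide(after turn) [  -0.7   -0.8 -148. ] turn [ 0.1 -0.2  0. ]
```

View pics/s19.png

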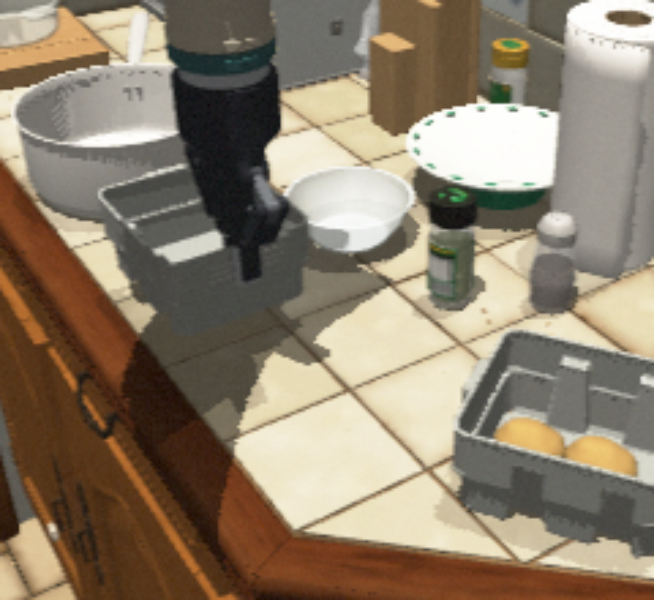

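Call:
play_rows(
  targets=[
    {"slide":[0,0,-20],"turn":[0,0,0],"hand":0},
    {"slide":[0,0,-35],"turn":[0,0,0],"hand":0},
    {"slide":[0,0,-40],"turn":[0,0,0],"hand":0},
    {"slide":[0,0,-35],"turn":[0,0,0],"hand":0},
    {"slide":[0,0,-15],"turn":[0,0,0],"hand":0},
  ],
)

```text
clock: 30.62
eef_pos: [389.9, 383.9, 217.4]
tool_rot: [3.14, -0.003, 1.58]
force: [-0.4, -0.3, -3.3]
width: 8.3
```

Call:
play_rows(
  targets=[
    {"slide":[0,0,0],"turn":[0,0,3],"hand":0},
    {"slide":[0,0,0],"turn":[0,0,6],"hand":0},
    {"slide":[0,0,0],"turn":[0,0,8],"hand":0},
    {"slide":[0,0,0],"turn":[0,0,8],"hand":0},
    {"slide":[0,0,0],"turn":[0,0,8],"hand":0},
  ],
)

```text
clock: 31.25
eef_pos: [388.6, 383.1, 214.7]
tool_rot: [-3.141, 0.001, 1.0]
force: [0.6, -0.4, -2.9]
width: 8.1
```

Call:
play_rows(
  targets=[
    {"slide":[0,0,0],"turn":[0,0,8],"hand":0},
    {"slide":[0,0,0],"turn":[0,0,8],"hand":0},
    {"slide":[0,0,0],"turn":[0,0,8],"hand":0},
    {"slide":[0,0,0],"turn":[0,0,8],"hand":0},
    {"slide":[0,0,0],"turn":[0,0,5],"hand":0},
  ],
)

```text
clock: 31.88
eef_pos: [388.5, 383.2, 214.6]
tool_rot: [-3.141, 0.001, 0.355]
force: [-0.3, -0.0, -1.5]
width: 8.2
```

```bash
python3 - <<'E'
from cell import *
from h import *
go(467.9,181.5,215,-55.7);print(read_state()['qpos'].round(2))
im,d=get_image('side');cv2.imwrite('pics/s20.png',im)
E
```

```text
t 31.88 pos [388.5 383.2 214.6] rpy [-1.80e+02  1.00e-01  2.04e+01] F [-0.3 -0.  -1.5] w 8.2 q7 0.17
slide(cur frame) [  4.3 216.8  -0.5]  slide(after turn) [211.4  48.1  -0.4] turn [ 0.   0.1 76.1]
[-1.39  0.67  0.92  1.84 -0.64  0.96  0.17]
```

View pics/s20.png

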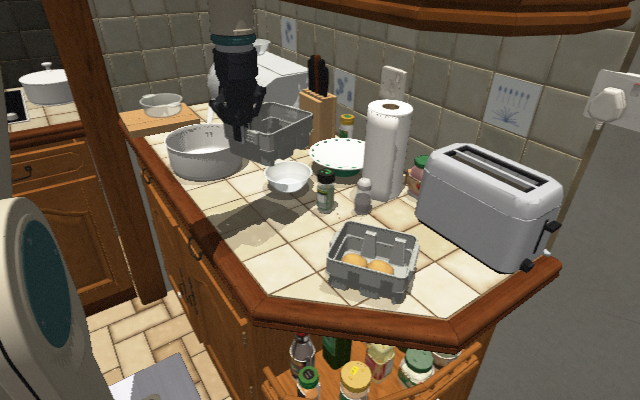

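Call:
play_rows(
  targets=[
    {"slide":[0,0,0],"turn":[0,0,5],"hand":0},
    {"slide":[0,0,0],"turn":[0,0,8],"hand":0},
    {"slide":[0,0,0],"turn":[0,0,8],"hand":0},
    {"slide":[0,0,0],"turn":[0,0,8],"hand":0},
    {"slide":[0,0,0],"turn":[0,0,8],"hand":0},
  ],
)

```text
clock: 32.55
eef_pos: [388.7, 383.4, 214.9]
tool_rot: [-3.141, 0.001, -0.291]
force: [-0.5, 1.2, -2.5]
width: 8.1
```

Call:
play_rows(
  targets=[
    {"slide":[0,0,0],"turn":[0,0,8],"hand":0},
    {"slide":[0,0,0],"turn":[0,0,8],"hand":0},
    {"slide":[0,0,0],"turn":[0,0,8],"hand":0},
    {"slide":[0,0,0],"turn":[0,0,8],"hand":0},
    {"slide":[0,0,0],"turn":[0,0,5],"hand":0},
  ],
)

```text
clock: 33.17
eef_pos: [388.8, 383.5, 214.8]
tool_rot: [3.141, 0.001, -0.935]
force: [0.2, -0.1, -1.5]
width: 8.1
```

```bash
python3 - <<'E'
from cell import *
from h import *
go(467.9,181.5,215,-55.7);print(read_state()['qpos'].round(2))
im,d=get_image('side');cv2.imwrite('pics/s21.png',im)
E
```

```text
t 33.17 pos [388.8 383.5 214.8] rpy [180.    0.  -53.6] F [ 0.2 -0.1 -1.5] w 8.1 q7 -0.88
slide(cur frame) [209.5  56.3  -0.4]  slide(after turn) [ 2.114e+02  4.850e+01 -2.000e-01] turn [0.  0.  2.1]
[-1.51  0.84  1.24  1.85 -0.88  1.15 -0.88]
```

View pics/s21.png

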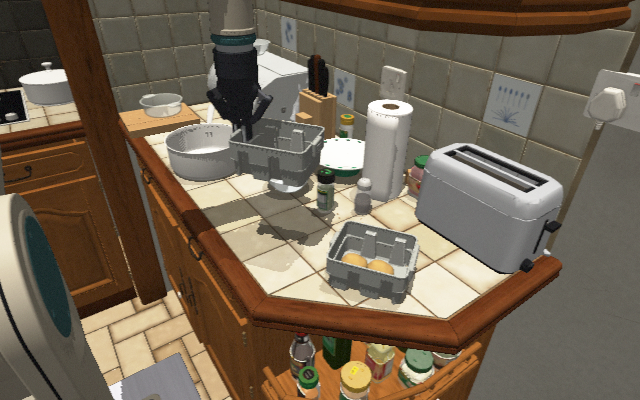

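Call:
play_rows(
  targets=[
    {"slide":[0,0,0],"turn":[0,0,2],"hand":0},
    {"slide":[14,3,0],"turn":[0,0,0],"hand":0},
    {"slide":[28,6,0],"turn":[0,0,0],"hand":0},
    {"slide":[36,8,0],"turn":[0,0,0],"hand":0},
    {"slide":[36,8,0],"turn":[0,0,0],"hand":0},
  ],
)

```text
clock: 33.85
eef_pos: [434.0, 273.3, 215.9]
tool_rot: [-3.14, 0.001, -0.968]
force: [0.1, 0.3, -1.8]
width: 7.9
```

Call:
play_rows(
  targets=[
    {"slide":[36,8,0],"turn":[0,0,0],"hand":0},
    {"slide":[32,8,0],"turn":[0,0,0],"hand":0},
    {"slide":[20,5,0],"turn":[0,0,0],"hand":0},
    {"slide":[8,2,0],"turn":[0,0,0],"hand":0},
    {"slide":[0,0,0],"turn":[0,0,0],"hand":0},
  ],
)

```text
clock: 34.48
eef_pos: [468.9, 182.9, 215.7]
tool_rot: [-3.14, 0.001, -0.969]
force: [-0.6, -0.1, -2.0]
width: 7.8
```

```bash
python3 - <<'E'
from cell import *
from h import *
go(467.9,181.5,160,-55.7);print(read_state()['qpos'].round(2))
im,d=get_image('side');cv2.imwrite('pics/s22.png',im);np.save('side22.npy',d)
im,d=get_image('top');cv2.imwrite('pics/t22.png',im)
W=cloud(d,calibration('top'));z=W[...,2]
m=(z>225)&(z<260)&(W[...,0]>380)&(W[...,0]<630)&(W[...,1]>0)&(W[...,1]<240)
print(m.sum())
E
```

```text
t 34.48 pos [468.9 182.9 215.7] rpy [-1.799e+02  1.000e-01 -5.550e+01] F [-0.6 -0.1 -2. ] w 7.8 q7 -0.51
slide(cur frame) [ 0.6  1.7 55.7]  slide(after turn) [ 0.6  1.6 55.7] turn [-0.1  0.1  0.2]
[-1.14  0.75  1.21  1.96 -0.83  1.05 -0.51]
274
```

View pics/s22.png

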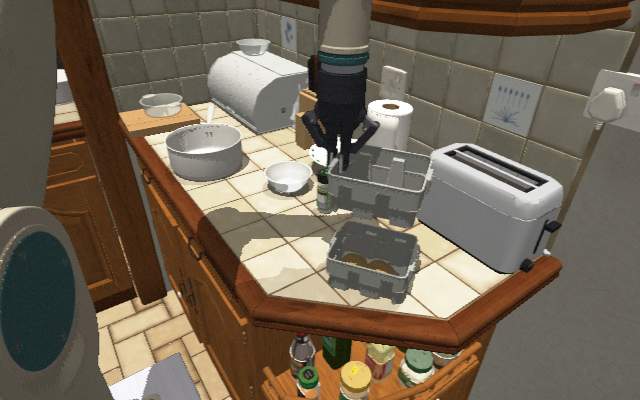

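View pics/t22.png

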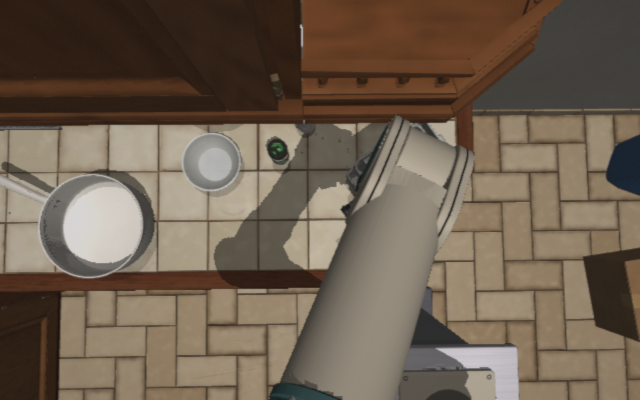

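Call:
play_rows(
  targets=[
    {"slide":[0.5,1.5,15],"turn":[0,0,0],"hand":0},
    {"slide":[0,0,25],"turn":[0,0,0],"hand":0},
    {"slide":[0,0,25],"turn":[0,0,0],"hand":0},
    {"slide":[0,0,15],"turn":[0,0,0],"hand":0},
    {"slide":[0,0,4],"turn":[0,0,0],"hand":0},
  ],
)

```text
clock: 35.2
eef_pos: [467.3, 182.2, 130.5]
tool_rot: [3.141, 0.001, -0.968]
force: [0.1, 0.8, -2.5]
width: 8.4
```

Call:
play_rows(
  targets=[
    {"slide":[0,0,0],"turn":[0,0,0],"hand":0},
  ],
)

```text
clock: 35.33
eef_pos: [468.2, 182.2, 131.8]
tool_rot: [-3.14, 0.001, -0.968]
force: [0.4, 0.0, -2.2]
width: 8.2
```

```bash
python3 - <<'E'
from cell import *
from h import *
go(467.9,181.5,125,-55.7)
im,d=get_image('side');cv2.imwrite('pics/s23.png',cv2.resize(im[180:320,300:450],(640,597),interpolation=cv2.INTER_CUBIC));np.save('side23.npy',d)
cv2.imwrite('pics/s23full.png',im)
im,d=get_image('top');cv2.imwrite('pics/t23.png',im);np.save('top23.npy',d)
ps=np.radians(-55.7);A=np.array([[np.cos(ps),np.sin(ps)],[-np.sin(ps),np.cos(ps)]])
W=cloud(np.load('side23.npy'),calibration('side'))
T=(W[...,:2]-[511,118.3])@A.T;z=W[...,2]
# long side near camera: lower y- wall; compare outer faces of lower (z 40-70) and upper (z 117-150) rim band
for nm,lo,hi in [('lower',45,66),('upper',128,150)]:
    s=(z>lo)&(z<hi)
    for sg in (-1,1):
        q=s&(abs(T[...,0])<60)&(sg*T[...,1]>55)&(sg*T[...,1]<75)
        t=T[q]
        if len(t)>30: print(nm,'y face',sg,len(t),np.percentile(t[:,1],[5,50,95]).round(1),'slope deg',np.degrees(np.polyfit(t[:,0],t[:,1],1)[0]).round(2))
        q=s&(abs(T[...,1])<60)&(sg*T[...,0]>65)&(sg*T[...,0]<90)
        t=T[q]
        if len(t)>30: print(nm,'x face',sg,len(t),np.percentile(t[:,0],[5,50,95]).round(1))
E
```

```text
t 35.33 pos [468.2 182.2 131.8] rpy [-179.9    0.   -55.5] F [ 0.4  0.  -2.2] w 8.2 q7 -0.39
slide(cur frame) [0.4 0.6 6.8]  slide(after turn) [0.4 0.6 6.8] turn [-0.1  0.   0.2]
lower y face -1 504 [-63.6 -62.1 -60.5] slope deg 0.03
lower x face -1 46 [-78.6 -71.3 -67.5]
lower x face 1 95 [68.8 75.8 82.2]
upper y face -1 598 [-67.2 -65.7 -63.8] slope deg 0.08
upper x face -1 95 [-81.4 -71.4 -65.7]
upper y face 1 439 [57.4 60.2 62. ] slope deg 0.38
upper x face 1 90 [65.8 74.3 81. ]
```

View pics/s23.png

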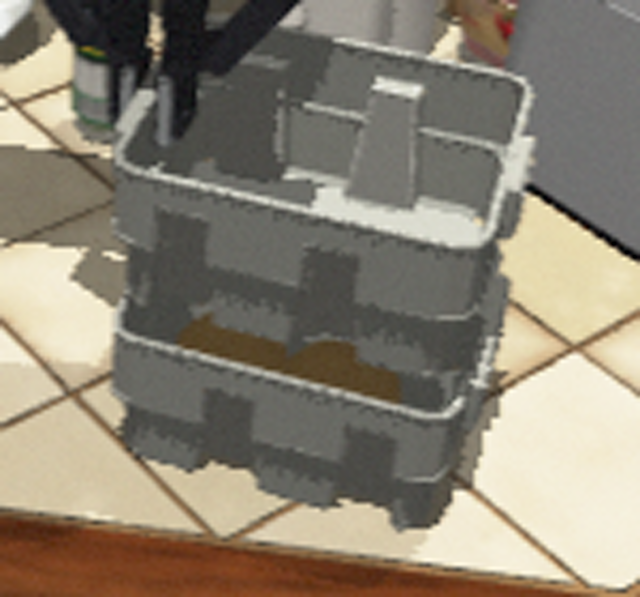

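```bash
cat > f.py <<'E'
from cell import *
from h import *
ps=np.radians(-55.7);A=np.array([[np.cos(ps),np.sin(ps)],[-np.sin(ps),np.cos(ps)]])
def faces(nm,d,zb,cam='side'):
    W=cloud(d,calibration(cam))
    T=(W[...,:2]-[511,118.3])@A.T;z=W[...,2]-zb
    s=(z>40)&(z<64)
    out=[nm]
    for sg in (-1,1):
        q=s&(abs(T[...,0])<60)&(abs(sg*T[...,1]-63)<7); t=T[q]
        if len(t)>60: 
            p=np.polyfit(t[:,0],t[:,1],1); out.append(('y',sg,len(t),np.median(t[:,1]).round(1),np.degrees(p[0]).round(2)))
    # rim top extents
    s=(z>69)&(z<76)&(abs(T[...,0])<90)&(abs(T[...,1])<75); t=T[s]
    if len(t)>100: out.append(('rimtop',len(t),np.percentile(t,[1,99],axis=0).round(1).tolist(), cv2.minAreaRect(t.astype(np.float32))))
    print(*out,sep='\n   ')
E
python3 - <<'E'
from f import *
faces('nested upper',np.load('side0.npy'),38)
faces('nested lower',np.load('side0.npy'),0)
faces('lower alone',np.load('side17.npy'),0)
faces('upper22',np.load('side22.npy'),215.7-42.5)
faces('upper23',np.load('side23.npy'),131.8-42.5)
faces('lower23',np.load('side23.npy'),0)
faces('top nested upper',np.load('top0.npy'),38,'top')
faces('top7 lower',np.load('top7.npy'),0,'top')
E
```

```text
nested upper
   ('y', -1, 598, np.float64(-62.0), np.float64(0.09))
   ('y', 1, 504, np.float64(63.8), np.float64(-0.36))
   ('rimtop', 606, [[-78.4, -64.4], [81.2, 66.1]], ((0.8849639892578125, 1.5226898193359375), (132.66802978515625, 161.3431854248047), 89.92406463623047))
nested lower
   ('y', -1, 537, np.float64(-62.1), np.float64(0.0))
   ('y', 1, 300, np.float64(58.9), np.float64(0.01))
   ('rimtop', 700, [[-71.5, -64.0], [79.7, 65.1]], ((4.029594421386719, 1.2984390258789062), (154.9757537841797, 131.26248168945312), 0.18602672219276428))
lower alone
   ('y', -1, 539, np.float64(-62.0), np.float64(-0.06))
   ('y', 1, 465, np.float64(63.8), np.float64(-0.47))
   ('rimtop', 588, [[-78.8, -63.9], [81.2, 65.9]], ((0.8550872802734375, 1.2975616455078125), (131.49412536621094, 161.69610595703125), 89.6858139038086))
upper22
   ('y', -1, 857, np.float64(-64.8), np.float64(-0.04))
   ('y', 1, 621, np.float64(61.0), np.float64(0.26))
   ('rimtop', 599, [[-85.8, -66.8], [79.8, 63.3]], ((-4.6528167724609375, -1.8101425170898438), (170.68055725097656, 132.91482543945312), 0.6366702914237
[... 358 characters left out ...]
57, [[-73.2, -64.4], [81.0, 50.0]], ((15.31942367553711, -28.098739624023438), (180.6389617919922, 106.65621948242188), 26.108678817749023))
top nested upper
   ('y', -1, 113, np.float64(-60.5), np.float64(0.71))
   ('y', 1, 82, np.float64(59.6), np.float64(-0.42))
   ('rimtop', 621, [[-81.1, -64.5], [79.6, 64.6]], ((-0.8551254272460938, -0.01203155517578125), (129.59605407714844, 162.00819396972656), 89.95928955078125))
top7 lower
   ('y', -1, 98, np.float64(-60.2), np.float64(0.59))
   ('y', 1, 78, np.float64(59.4), np.float64(-0.29))
   ('rimtop', 566, [[-80.9, -64.5], [79.5, 64.4]], ((-0.7072296142578125, -0.1409149169921875), (129.55125427246094, 161.55458068847656), 89.97865295410156))
```

```bash
cat >> f.py <<'E'
def xend(nm,d,zb,lo=48,hi=70):
    W=cloud(d,calibration('side'))
    T=(W[...,:2]-[511,118.3])@A.T;z=W[...,2]-zb
    for h in [(10,30),(40,66),(69,75)]:
        o=[]
        for y0,y1 in [(-16,16),(-60,-45),(-19,19)]:
            q=(z>h[0])&(z<h[1])&(T[...,1]>y0)&(T[...,1]<y1)&(T[...,0]>55)&(T[...,0]<95);t=T[q][:,0]
            o.append((len(t),np.percentile(t,[5,50,95]).round(1).tolist() if len(t)>5 else None))
        print(nm,h,o)
E
python3 - <<'E'
from f import *
xend('lower',np.load('side17.npy'),0)
xend('nested up',np.load('side0.npy'),38)
xend('up23',np.load('side23.npy'),131.8-42.5)
xend('up22',np.load('side22.npy'),215.7-42.5)
E
```

```text
lower (10, 30) [(0, None), (59, [55.9, 62.3, 68.9]), (0, None)]
lower (40, 66) [(7, [81.7, 82.1, 82.2]), (49, [66.9, 71.7, 74.5]), (12, [81.6, 82.1, 82.2])]
lower (69, 75) [(62, [72.6, 76.9, 81.1]), (17, [66.1, 72.3, 74.7]), (73, [72.4, 76.9, 81.1])]
nested up (10, 30) [(9, [81.5, 82.1, 82.2]), (41, [66.8, 71.5, 74.4]), (12, [81.5, 82.1, 82.2])]
nested up (40, 66) [(10, [81.8, 82.1, 82.3]), (58, [66.5, 71.6, 74.5]), (11, [81.8, 82.1, 82.3])]
nested up (69, 75) [(62, [72.4, 76.5, 80.8]), (13, [65.8, 72.3, 74.5]), (75, [72.3, 76.5, 80.8])]
up23 (10, 30) [(0, None), (47, [58.1, 64.7, 68.8]), (0, None)]
up23 (40, 66) [(9, [81.3, 81.8, 81.9]), (27, [71.8, 73.3, 74.5]), (11, [80.9, 81.6, 81.9])]
up23 (69, 75) [(57, [72.2, 76.4, 80.4]), (13, [70.6, 73.3, 74.9]), (66, [72.2, 76.1, 80.4])]
up22 (10, 30) [(0, None), (79, [56.8, 63.3, 68.6]), (0, None)]
up22 (40, 66) [(11, [81.1, 81.4, 81.7]), (35, [71.6, 73.1, 74.2]), (20, [74.9, 81.1, 81.6])]
up22 (69, 75) [(58, [72.0, 76.1, 80.1]), (12, [71.5, 73.0, 74.4]), (66, [72.0, 75.9, 80.2])]
```

Call:
play_rows(
  targets=[
    {"slide":[0.5,-3.5,0],"turn":[0,0,0.3],"hand":0},
    {"slide":[0,0,5],"turn":[0,0,0],"hand":0},
    {"slide":[0,0,4],"turn":[0,0,0],"hand":0},
    {"slide":[0,0,0],"turn":[0,0,0],"hand":0},
  ],
)

```text
clock: 35.92
eef_pos: [470.8, 183.7, 122.2]
tool_rot: [-3.141, 0.001, -0.973]
force: [-0.5, 0.1, -2.6]
width: 8.3
```

```bash
python3 - <<'E'
from f import *
go(467.9,181.5,101,-55.7);s=read_state()
im,d=get_image('side');np.save('side24.npy',d)
zb=s['eef_pos'][2]-42.5
faces('upper24',d,zb);faces('lower24',d,0);xend('up24',d,zb)
E
```

```text
t 35.92 pos [470.8 183.7 122.2] rpy [-1.80e+02  1.00e-01 -5.58e+01] F [-0.5  0.1 -2.6] w 8.3 q7 -0.38
slide(cur frame) [ 0.2  3.7 21.2]  slide(after turn) [ 0.2  3.6 21.2] turn [-0.   0.1 -0.1]
upper24
   ('y', -1, 656, np.float64(-63.0), np.float64(-0.31))
   ('y', 1, 495, np.float64(62.8), np.float64(0.12))
   ('rimtop', 557, [[-85.3, -65.4], [80.2, 64.7]], ((-4.316184997558594, -0.214263916015625), (131.0736541748047, 171.1255645751953), 89.7535400390625))
lower24
   ('y', -1, 534, np.float64(-62.1), np.float64(-0.15))
   ('rimtop', 360, [[-73.2, -64.2], [81.2, 63.3]], ((1.1879806518554688, -0.01509857177734375), (129.33856201171875, 161.1849365234375), 89.4309310913086))
up24 (10, 30) [(0, None), (73, [55.9, 62.2, 68.5]), (0, None)]
up24 (40, 66) [(9, [81.5, 81.7, 82.0]), (48, [68.4, 71.9, 74.3]), (32, [75.5, 80.1, 82.0])]
up24 (69, 75) [(61, [72.5, 76.6, 80.5]), (11, [70.3, 72.7, 74.9]), (72, [72.4, 76.5, 80.5])]
```

Call:
play_rows(
  targets=[
    {"slide":[0.2,-1,0],"turn":[0,0,0],"hand":0},
    {"slide":[0,0,4],"turn":[0,0,0],"hand":0},
    {"slide":[0,0,4],"turn":[0,0,0],"hand":0},
    {"slide":[0,0,3],"turn":[0,0,0],"hand":0},
    {"slide":[0,0,0],"turn":[0,0,0],"hand":0},
  ],
)

```text
clock: 36.6
eef_pos: [471.9, 184.1, 111.4]
tool_rot: [-3.141, 0.001, -0.973]
force: [0.0, 0.2, -1.5]
width: 8.3
```

```bash
python3 - <<'E'
from f import *
go(467.9,181.5,101,-55.7);s=read_state()
im,d=get_image('side');cv2.imwrite('pics/s25.png',cv2.resize(im[180:320,300:450],(640,597),interpolation=cv2.INTER_CUBIC))
zb=s['eef_pos'][2]-42.5
faces('upper25',d,zb);faces('lower25',d,0)
W=cloud(d,calibration('side'));T=(W[...,:2]-[511,118.3])@A.T;z=W[...,2]
m=(z>zb+66)&(z<zb+80)&(abs(T[...,0])<82)&(abs(T[...,1])<67)&(abs(T[...,1])>60)
G=np.c_[T[m],np.ones(m.sum())];co=np.linalg.lstsq(G,z[m],rcond=None)[0];print('tilt',co)
E
```

```text
t 36.6 pos [471.9 184.1 111.4] rpy [-1.80e+02  1.00e-01 -5.58e+01] F [ 0.   0.2 -1.5] w 8.3 q7 -0.37
slide(cur frame) [-0.1  4.8 10.4]  slide(after turn) [-0.1  4.8 10.4] turn [-0.   0.1 -0.1]
upper25
   ('y', -1, 646, np.float64(-61.9), np.float64(-0.26))
   ('y', 1, 484, np.float64(63.7), np.float64(0.22))
   ('rimtop', 551, [[-84.9, -64.0], [80.8, 65.8]], ((-3.6338958740234375, 1.3881759643554688), (131.62721252441406, 170.08985900878906), 89.56912994384766))
lower25
   ('y', -1, 539, np.float64(-62.0), np.float64(-0.03))
   ('rimtop', 1195, [[-70.7, -63.7], [80.8, 60.0]], ((3.8449783325195312, -1.8124122619628906), (155.37738037109375, 126.57376861572266), 0.15442439913749695))
tilt [1.45694711e-04 1.00386354e-04 1.38177351e+02]
```

View pics/s25.png

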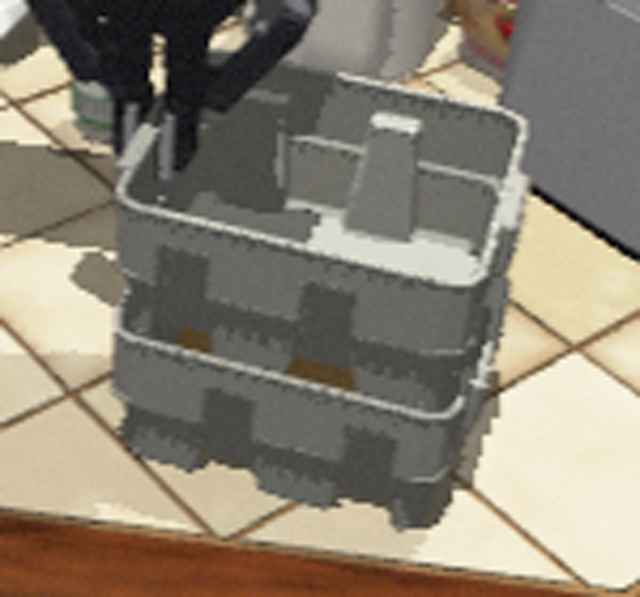

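Call:
play_rows(
  targets=[
    {"slide":[0,0,3],"turn":[0,0,0],"hand":0},
    {"slide":[0,0,3],"turn":[0,0,0],"hand":0},
    {"slide":[0,0,2],"turn":[0,0,0],"hand":0},
    {"slide":[0,0,0],"turn":[0,0,0],"hand":0},
  ],
)

```text
clock: 37.15
eef_pos: [472.0, 184.2, 103.5]
tool_rot: [-3.141, 0.001, -0.973]
force: [-0.3, 0.2, -2.6]
width: 8.0
```

Call:
play_rows(
  targets=[
    {"slide":[0,0,1],"turn":[0,0,0],"hand":0},
    {"slide":[0,0,1],"turn":[0,0,0],"hand":0},
    {"slide":[0,0,0],"turn":[0,0,0],"hand":0},
  ],
)

```text
clock: 37.52
eef_pos: [472.1, 184.2, 101.6]
tool_rot: [-3.14, 0.001, -0.973]
force: [-0.1, -0.4, -1.6]
width: 8.1
```

Call:
play_rows(
  targets=[
    {"slide":[0,0,1],"turn":[0,0,0],"hand":0},
    {"slide":[0,0,0],"turn":[0,0,0],"hand":0},
  ],
)

```text
clock: 37.78
eef_pos: [472.2, 184.3, 100.7]
tool_rot: [-3.14, 0.001, -0.973]
force: [-0.3, 0.2, -0.2]
width: 8.3
```

Call:
play_rows(
  targets=[
    {"slide":[0,0,1],"turn":[0,0,0],"hand":0},
    {"slide":[0,0,0],"turn":[0,0,0],"hand":0},
  ],
)

```text
clock: 38.02
eef_pos: [472.3, 184.4, 100.4]
tool_rot: [-3.14, 0.002, -0.973]
force: [-2.1, 1.2, 6.9]
width: 8.2
```

```bash
python3 - <<'E'
from f import *
im,d=get_image('side');cv2.imwrite('pics/s26.png',cv2.resize(im[180:320,300:450],(640,597),interpolation=cv2.INTER_CUBIC))
faces('upper26',d,58);faces('lower26',d,0);xend('u',d,58)
E
```

```text
upper26
   ('y', -1, 623, np.float64(-61.7), np.float64(-0.28))
   ('y', 1, 462, np.float64(64.2), np.float64(0.54))
   ('rimtop', 570, [[-85.2, -63.5], [80.9, 65.9]], ((-4.0338592529296875, 1.7178955078125), (171.53717041015625, 131.72909545898438), 0.008056271821260452))
lower26
   ('y', -1, 544, np.float64(-62.0), np.float64(-0.16))
   ('y', 1, 66, np.float64(58.6), np.float64(0.24))
   ('rimtop', 746, [[-71.4, -64.2], [81.0, 60.9]], ((4.279670715332031, -1.5096435546875), (127.48290252685547, 154.88475036621094), 89.63616943359375))
u (10, 30) [(50, [74.4, 77.7, 81.3]), (89, [55.9, 63.9, 73.4]), (60, [74.4, 78.0, 81.2])]
u (40, 66) [(15, [76.4, 81.8, 82.3]), (62, [63.3, 71.1, 74.6]), (50, [75.3, 79.2, 82.3])]
u (69, 75) [(65, [72.6, 77.0, 81.3]), (22, [63.2, 72.0, 74.4]), (74, [72.5, 76.9, 81.1])]
```

View pics/s26.png

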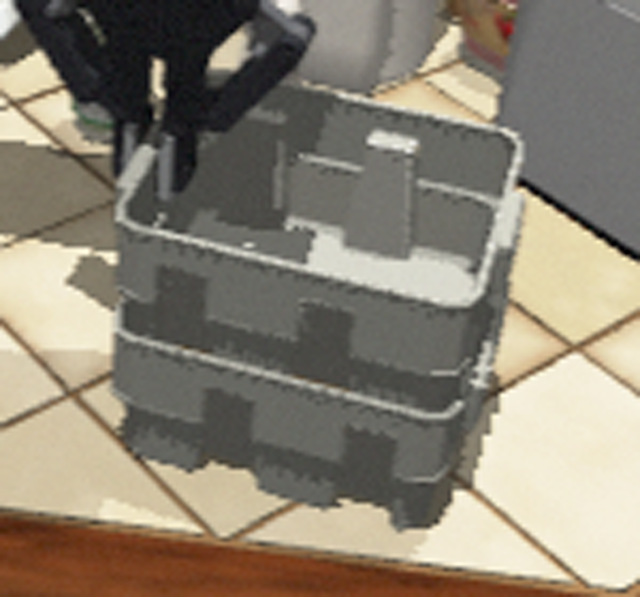

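Call:
play_rows(
  targets=[
    {"slide":[0,0,-0.5],"turn":[0,0,0],"hand":15},
    {"slide":[0,0,0],"turn":[0,0,0],"hand":30},
    {"slide":[0,0,0],"turn":[0,0,0],"hand":40},
    {"slide":[0,0,-15],"turn":[0,0,0],"hand":40},
    {"slide":[0,0,-30],"turn":[0,0,0],"hand":40},
  ],
)

```text
clock: 38.7
eef_pos: [471.6, 183.8, 145.7]
tool_rot: [3.141, 0.001, -0.974]
force: [0.6, -0.2, -0.3]
width: 39.8
```

Call:
play_rows(
  targets=[
    {"slide":[0,0,-40],"turn":[0,0,0],"hand":40},
    {"slide":[-30,0,-15],"turn":[0,0,0],"hand":40},
    {"slide":[-45,0,0],"turn":[0,0,0],"hand":40},
    {"slide":[-45,0,0],"turn":[0,0,0],"hand":40},
    {"slide":[-20,0,0],"turn":[0,0,0],"hand":40},
  ],
)

```text
clock: 39.33
eef_pos: [391.7, 302.0, 200.9]
tool_rot: [-3.141, 0.002, -0.97]
force: [0.0, -1.1, -0.3]
width: 39.9
```

Call:
play_rows(
  targets=[
    {"slide":[-40,0,0],"turn":[0,0,0],"hand":40},
    {"slide":[-40,0,0],"turn":[0,0,0],"hand":40},
    {"slide":[-20,0,0],"turn":[0,0,0],"hand":40},
    {"slide":[0,0,0],"turn":[0,0,0],"hand":40},
  ],
)

```text
clock: 39.83
eef_pos: [336.3, 383.5, 200.8]
tool_rot: [-3.14, 0.001, -0.97]
force: [0.4, -1.1, -0.2]
width: 40.0
```

```bash
python3 - <<'E'
from f import *
go(467.9,181.5,101,-55.7)
im,d=get_image('side');cv2.imwrite('pics/s27.png',im)
faces('upper',d,58);faces('lower',d,0)
W=cloud(d,calibration('side'));T=(W[...,:2]-[511,118.3])@A.T;z=W[...,2]
m=(z>126)&(z<136)&(abs(T[...,0])<82)&(abs(T[...,1])<67)
G=np.c_[T[m],np.ones(m.sum())];print('tilt',np.linalg.lstsq(G,z[m],rcond=None)[0])
im,d=get_image('top');cv2.imwrite('pics/t27.png',im)
faces('top upper',d,58,'top')
E
```

```text
t 39.83 pos [336.3 383.5 200.8] rpy [-1.799e+02  1.000e-01 -5.560e+01] F [ 0.4 -1.1 -0.2] w 40.0 q7 -0.95
slide(cur frame) [241.1   5.8  99.6]  slide(after turn) [241.1   5.1  99.8] turn [-0.1  0.1  0.1]
upper
   ('y', -1, 624, np.float64(-61.6), np.float64(-0.35))
   ('y', 1, 517, np.float64(64.0), np.float64(0.11))
   ('rimtop', 595, [[-78.6, -63.7], [80.8, 66.5]], ((1.1557540893554688, 1.5356292724609375), (131.3330841064453, 160.6779022216797), 89.60203552246094))
lower
   ('y', -1, 538, np.float64(-62.1), np.float64(-0.11))
   ('y', 1, 66, np.float64(58.8), np.float64(0.49))
   ('rimtop', 734, [[-71.5, -64.0], [80.9, 60.8]], ((4.055305480957031, -1.1814537048339844), (126.67181396484375, 154.80747985839844), 89.70697784423828))
tilt [-3.96019018e-04 -5.61872914e-04  1.28781712e+02]
top upper
   ('y', -1, 109, np.float64(-60.0), np.float64(-0.57))
   ('y', 1, 93, np.float64(59.9), np.float64(0.46))
   ('rimtop', 658, [[-81.0, -64.0], [79.6, 65.0]], ((-0.36126708984375, 0.5322647094726562), (129.43568420410156, 162.49356079101562), 89.8666763305664))
```

View pics/s27.png

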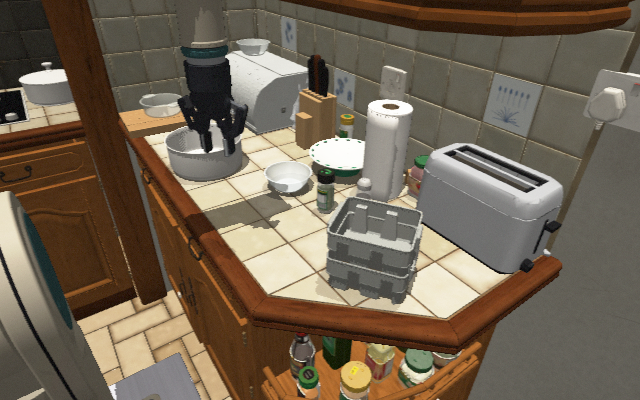

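View pics/t27.png

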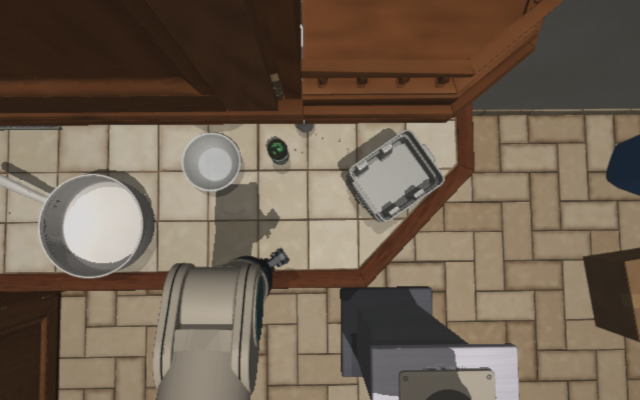

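The upper tub rests level, centred and turned round on the lower one. The jar, salt shaker and bowl have not moved, and the gripper is clear. Handing in.

```bash
python3 -c "
from cell import *
print(finish_job())"
```

```text
the job is handed in; nothing more can be done
None
```

I lifted the upper tub out by its narrow grip and stood it on the free worktop. Both potatoes went into the lower tub. I then took the upper tub by its wide grip, turned it half a turn and lowered it slowly onto the ledges. The job was handed in at about 40 s of the 72 s allowed, and the interface gave no verdict.

- **Seating:** the upper tub's rim measures about 130 mm above the worktop, as it should with its underside at 58 mm. It touched down within about 1 mm of the height I expected, with an upward push of about 7 N. It is centred on the lower tub to about 0.5 mm, and its tilt is under 0.001 rad.
- **Potatoes:** measured before the upper tub went back on, they lay at about x = -37 and +15 mm in the lower tub, with their tops 35 mm up. I could not see them once the upper tub covered them.
- **Surroundings:** the salt shaker, herb jar and bowl look unmoved in the last pictures, and the gripper is clear of everything.

Two things did not go as planned:

- **Potato grasp:** the arm stopped a few millimetres short of the planned height at the first potato, close to two joint limits, but the grasp held.
- **Tub alignment:** before seating, the upper tub sat 3.6 mm to one side of the lower one. I corrected that using the side camera.

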